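# Turn the weldment in its fixture and lock the cooling blower on

## Task

Turn the steel weldment in the slide-jaw fixture so that its yellow lug points at the blower's nozzle, set it down flat in the middle of the jaws' width and slide the jaw up snug against it. Then squeeze the blower's red trigger all the way down, press the yellow lock button on its side while the trigger is held, and ease off so that the trigger stays locked on. Leave the other things on the bench where they are.

Things in the scene. Friction and masses are not known exactly. Their poses are not given: they have to be found in the camera images.
- fixture: Blue and steel slide-jaw fixture fixed to the bench. Origin on the bench top, under the middle of the clamping place. Its +x points to the fixed jaw, +y to the blower (open side). The steel bed is flat, 30 mm above the bench, 64 mm wide in y. The fixed jaw's face is at x = +34 mm; both jaws are 70 mm wide in y; the fixed one stands to 54 mm, the sliding one to 53.5 mm above the bench.
- jaw (a joint): Travel of the sliding jaw along the fixture's +x, 0 (open) to 0.060 m. Gap between the jaw faces = 92 mm - travel, so about 0.048 when snug on the 44 mm foot. About 3 N of friction; it stays where it is left. It can be pushed or pulled by its handle.
- jaw_handle (a point): Centre of the red upright round handle on the sliding jaw, 18 mm diameter, 46 mm tall (from 53.5 to 99.5 mm above the bench), 34 mm behind the jaw's face. x axis as the fixture's.
- weldment_mid (a point): Centre, half-way up, of the loose steel weldment (about 0.4 to 0.6 kg): a square foot 44 x 44 x 28 mm with a square tube 32 x 32 x 47 mm centred on top, faces parallel, 75 mm tall in all; this point is 37.5 mm above its underside. A yellow lug (24 mm wide, 5 to 23 mm above the underside) sticks out 14 mm from the foot's face on the weldment's +x side; z is up. It starts loose on the fixture's bed, lug roughly towards the sliding jaw. The tube can be grasped from above.
- lug_end (a point): Middle of the outer face of the yellow lug, 36 mm from the weldment's axis and 14 mm above its underside.
- blower: Orange air blower clamped in a stand fixed to the bench. Origin on the bench top under its axis, beside the trigger. The nozzle points along its -y at the fixture, tip at y = -175 mm. Orange housing 60 mm wide (x -30 to +30), top 100 mm above the bench. On top: red trigger at x -32 to -2 mm, beside it a black fixed switch block at x 0 to +24 mm, 44 mm long in y, top 132 mm above the bench; the lock button sticks out of its +x side.
- trigger_top (a point): Centre of the top of the red trigger, 30 mm (x) by 50 mm (y), axes as the blower's. Top 114 mm above the bench when free, 104 mm when fully squeezed. Pushed straight down.
- trigger (a joint): How far the trigger is squeezed down: 0 free, 0.010 m fully squeezed (spring, 4 N rising to 8 N), 0.005 when locked on. The button can go in only when it is squeezed past 0.008. When eased with the button held in, the trigger rises to 0.005 and traps the button; both then stay. Squeezing it fully again frees the button.
- button_face (a point): Centre of the outer face of the round yellow lock button, 20 mm diameter, 121 mm above the bench, sticking out 11 mm from the switch block when free; it is pressed along the blower's -x. Axes as the blower's. A finger and its opposite can span the switch block: one finger on the trigger, the other outside the button, 35 mm from the block's trigger side to the button's face.
- lock_button (a joint): How far the lock button is pressed in: 0 free, 0.008 m fully in (spring, 2 N rising to 4 N), about 0.007 when trapped by the eased trigger.
- wrench: Wrench lying on the bench, bystander.
- hammer: Hammer lying on the bench, bystander.
- brush: Brush lying on the bench, bystander.
- spray_can: Blue can, 60 mm diameter, 170 mm tall, bystander.
- bolt_cup: Steel cup, 80 mm diameter, 80 mm tall, bystander.
- square: Flat aluminium try square, 150 mm, bystander.
Things that resemble listed ones, but are neither listed nor needed, are in the scene too. Leave any turquoise look-alike of the part that bears weldment_mid alone.

How it is judged:
By the outcome, as a careful person would: the job done as asked, in the order asked, and still so for the second after the job is handed in, with the robot touching nothing.
It also fails if it takes over 64 s, if anything falls off the work surface, if the arm or the gripper's body presses on something with over 40 N, if the wrist force passes 120 N, or if a joint passes its speed limit or range.

## Robot

A 6-joint arm with a two-finger parallel gripper is mounted at the origin on the work surface. World frame = base frame: x ahead of the robot, y to its left, z up, the work surface at z = 0. Lengths are in m, angles in degrees, forces in N, time in s.
With the tool pointing down it reaches from about 0.35 to 0.875 m from the base axis. Payload 4.2 kg.
Tool frame: the origin (TCP) lies on the front face of the gripper's body, between the roots of the fingers; the fingertips stand 70 mm ahead of it and the grasp point (between the pads) lies 51 mm ahead of it; x points along the fingers, y is the direction in which the jaws open and shut, and the axes are right-handed (so a half turn about x gives the same grasp; the last joint's range is limited). The gripper opens to 87 mm and grips with 3 to 60 N. Pads are 19 mm wide; open, the fingers measure 117 mm over their backs; the gripper's body (75 mm by 190 mm) begins 51 mm behind the grasp point.
Start: joints at [83.686, 22.042, 0.453, 0, -68.411, -14.817], TCP at [0.225, 0.583, 0.292] pointing down, gripper open.
Joint ranges: [-179.83, 179.83], [-69.29, 118.12], [-61.27, 80.66], [-181.25, 117.63], [-171.15, -9.14], [-177.46, 177.46]. Speed limits (degrees/s): [159.86, 159.86, 180, 180, 180, 180].

## Interface

Orientations are given as a 3x3 rotation matrix whose columns are the frame's x, y, z axes.
In Python, from station import r, viewer, spotter gives the robot as it stands.
- The arm moves only by the tool move_arm, never from a script. Its argument "series" is a list that holds one entry, the list of rows, each a list of 7 numbers: the turn, a rotation vector about the world's x, y, z scaled (see below), then the shift along the world's x, y, z scaled (see below), then the opening, from 0 (shut) to 1 (fully open). A call has 1 to 20 rows; each row shifts and turns the pose as measured when the row begins; what a row does not reach is not made up. The controller multiplies each number of a shift by 60 mm and each number of a turn by 8 degrees. A row lasts 1/8 s, in which the tool goes at most 62.5 mm and 10.7 degrees, less where a joint would pass 70% of its speed; a pose out of reach is approached as far as the arm can. A call with a number of a shift or a turn outside -1 to 1 is refused whole. A call with a gripper value outside its range is refused whole. The fingers move at their own pace and stop on an object; the grip force is fixed at half the most. Time passes only in rows, so rows that do not move let the fingers close. It gives the time, the measured TCP pose, the force and the opening at its end, in the units of the state.
- r.sense(): the state, without advancing time (a new reading comes with each control period).
- viewer.capture(name): name is "scene" or "top"; returns (picture, depth): 480x640x3 uint8, red, green, blue; 480x640 float32, m along the optical axis (not along the pixel's ray), 0 where there is no reading.
- viewer.camera_params(name): a dict with "mtx" (3x3 intrinsics, pixels), "pose" (4x4, takes a point from camera to world coordinates). Camera axes: x right, y down, z forward; pixel columns grow to the right and rows downward; lengths in m; the calibration is good to about 2 mm. A picture is of the moment at which its call begins. camera_params takes no time and is no camera call.
- r.finish_job(): hands the job in, once; it reports no verdict.
Trained networks look in the newest picture that a camera, given by its name, has taken for a name from the list of things; names that differ only in an ending like _2 or _b are one class to them, and where a whole thing is asked for, a point or a joint stands for the part that bears it (a point fixed in the world has none). Each returns a list of dicts, best first, with "conf" (0 to 1); they miss things now and then, are a little off and sometimes report something else, mostly with a low value. They report only what shows in the picture. A call takes as long as a camera call. They do not tell look-alikes from the thing itself.
- spotter.find_in(camera, name): "centre" ([column, row] in pixels, amid what is visible of it).
- spotter.trace(camera, name): "mask" (480x640 bool, what is visible of it) and "centre" ([column, row] in pixels, amid what is visible of it).
The state is a dict: "time_s": time; "joints": joint angles; "joint_velocities": joint speeds; "effort": joint torques, N m; "tcp_pos": TCP position; "ee_rot": TCP orientation; "wrist_force": force on the tool from outside, world axes, zero at the start; "moment": the same for the moment, N m; "gripper_width": opening from 0.0 (shut) to 1.0 (fully open).
Only numpy, scipy, OpenCV 4.12 (cv2) and the standard library are available. Lean on these libraries where they do the work, as an engineer would, in place of code of your own. Each camera call takes 0.05 s, during which the arm holds its last target.

## Working session

There is one attempt and no reset: what is moved stays moved. The work goes in short steps, Python scripts to look and compute and a tool call to move; the robot and the scene stay as the last step left them, time stands still between calls to the robot, and variables do not carry over. Pictures are saved under pics/ and viewed, and the job is handed in when it is done.

Besides the shell and the picture viewer there is one more tool, called after "Request:" in YAML: its name, and indented under it one key for each argument. move_arm: Moves the arm, as the interface text tells. Its arguments: {"type":"object","properties":{"series":{"type":"array","items":{"type":"array","items":{"type":"array","items":{"type":"number","minimum":-1,"maximum":1}}}}},"required":["series"]}

```bash
ls; mkdir -p pics
python3 - <<'E'
from station import r,viewer,spotter
import cv2,numpy as np
print(r.sense())
for n in ("scene","top"):
    p,d=viewer.capture(n); np.savez(f"{n}.npz",p=p,d=d)
    cv2.imwrite(f"pics/{n}0.png",p[:,:,::-1])
    c=viewer.camera_params(n); print(n,c)
    for k in ["fixture","jaw_handle","weldment_mid","lug_end","blower","trigger_top","button_face"]:
        print(k,[(np.round(x["centre"],1).tolist(),round(float(x["conf"]),2)) for x in spotter.find_in(n,k)])
E
```

```text
pics
{'time_s': 0.0, 'joints': array([ 8.36871504e+01,  2.20903737e+01,  3.79998505e-01, -3.02029018e-02,
       -6.84119985e+01, -1.48178138e+01]), 'joint_velocities': array([-0.10988584,  0.00277981, -0.03514861,  0.04721677,  0.03852514,
        0.03041405]), 'effort': array([ 9.49013920e-04, -3.90668142e+01,  1.87400025e+01,  4.21974689e+00,
        1.09232203e-02, -1.95484345e-04]), 'tcp_pos': array([0.22510609, 0.58256463, 0.29116188]), 'ee_rot': array([[-7.22034759e-04, -3.60676653e-01, -9.32690640e-01],
       [-2.06892745e-03, -9.32688348e-01,  3.60677369e-01],
       [-9.99997599e-01,  2.19009087e-03, -7.27804223e-05]]), 'wrist_force': array([-0.20919353,  0.21267006,  0.52329609]), 'moment': array([ 0.01468103, -0.00968399,  0.01689292]), 'gripper_width': 0.9985185027972094}
scene {'mtx': array([[513.63044317,   0.        , 315.9707034 ],
       [  0.        , 513.63044317, 242.05016669],
       [  0.        ,   0.        ,   1.        ]]), 'pose': array([[-0.71021775,  0.52821845, -0.46537729,  1.10722172],
       [ 0.70372065,  0.5146856 , -0.48977136,  0.5288075 ],
    
[... 838 characters left out ...]
-3.70595993e-04,
         9.47466941e-03],
       [ 4.89551614e-04, -1.25193703e-01, -9.92132197e-01,
         1.34758079e+00],
       [ 0.00000000e+00,  0.00000000e+00,  0.00000000e+00,
         1.00000000e+00]])}
fixture [([392.7, 255.5], 0.93)]
jaw_handle [([399.2, 268.1], 0.95)]
weldment_mid [([340.2, 295.7], 0.97), ([460.4, 227.1], 0.92), ([395.4, 235.6], 0.68), ([455.1, 280.4], 0.68)]
lug_end [([454.9, 283.4], 0.83), ([341.3, 297.1], 0.77), ([461.3, 225.1], 0.66), ([396.2, 233.6], 0.57)]
blower [([265.1, 248.0], 0.76), ([126.1, 206.2], 0.49)]
trigger_top [([263.0, 253.8], 0.55), ([395.7, 234.8], 0.54), ([519.2, 228.9], 0.27)]
button_face [([261.7, 228.1], 0.55), ([124.8, 206.0], 0.36)]
```

View pics/scene0.png

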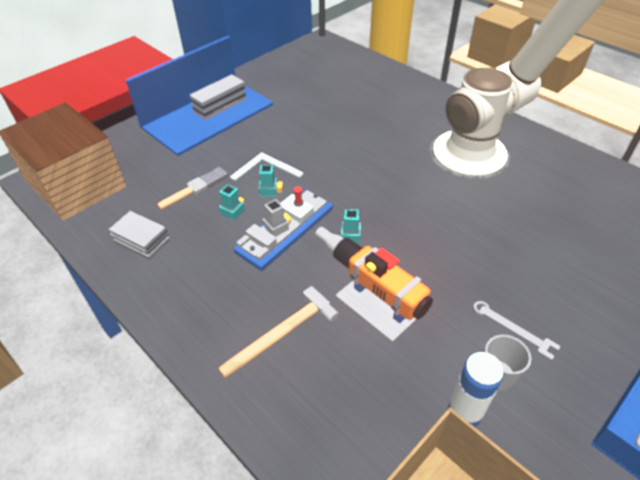

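View pics/top0.png

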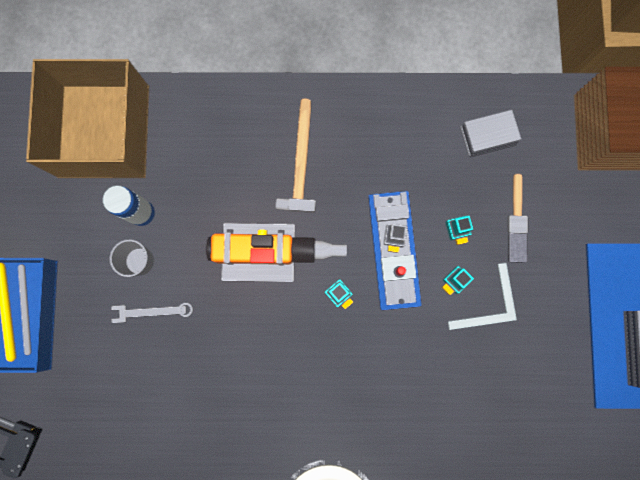

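Run:
```python
import cv2,numpy as np
p=np.load("top.npz")["p"][:,:,::-1]
cv2.imwrite("pics/topz.png",cv2.resize(p[170:320,230:480],(800,480),interpolation=cv2.INTER_CUBIC))
p=np.load("scene.npz")["p"][:,:,::-1]
cv2.imwrite("pics/scenez.png",cv2.resize(p[140:340,210:460],None,fx=3,fy=3,interpolation=cv2.INTER_CUBIC))
```

```text
(no output)
```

View pics/topz.png

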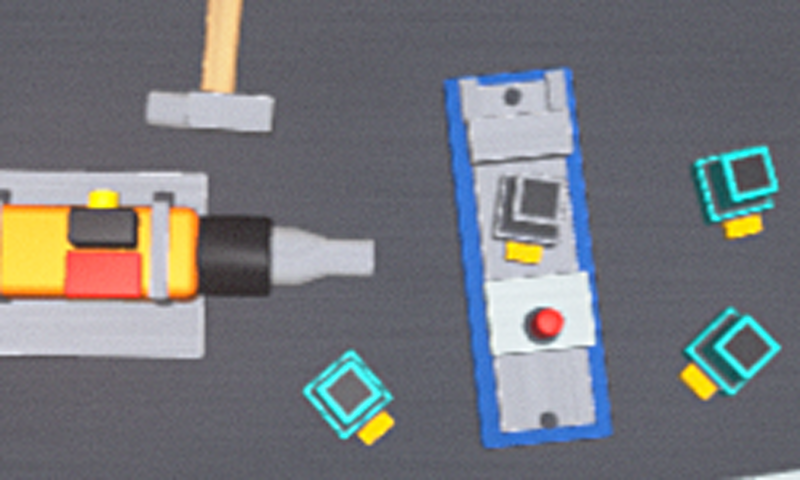

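View pics/scenez.png

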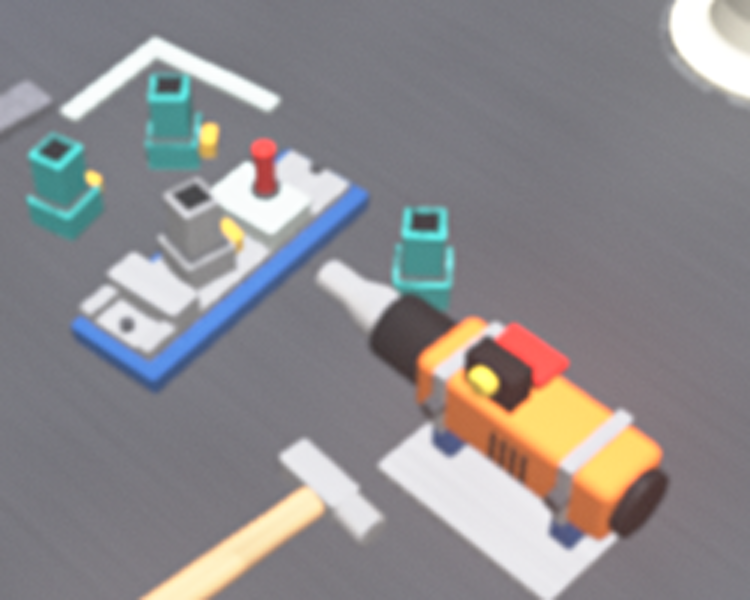

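The top view shows the grey weldment at (395,235) with its lug towards the red handle at (400,270). The nozzle tip is at (346,250), the trigger at (263,255), the block at (263,241) and the button at (262,232). The turquoise look-alikes are at (340,294), (460,227) and (458,280).

```bash
cat > h.py <<'E'
import numpy as np,cv2
from station import r,viewer,spotter
def cloud(n,d):
    c=viewer.camera_params(n);K=c["mtx"];T=c["pose"]
    v,u=np.mgrid[:480,:640]
    P=np.stack([(u-K[0,2])/K[0,0]*d,(v-K[1,2])/K[1,1]*d,d],-1)
    return P@T[:3,:3].T+T[:3,3]
def rect(pts):
    (c,s,a)=cv2.minAreaRect(pts.astype(np.float32)*1000)
    return np.round(c,1),np.round(s,1),round(a,1)
E
python3 - <<'E'
from h import *
D={n:np.load(n+".npz") for n in("scene","top")}
for n in D:
    p,d=D[n]["p"].astype(int),D[n]["d"]; W=cloud(n,d)
    print(n,"table z",np.median(W[(d>0)&(abs(W[...,2])<.02)][:,2]))
    hsv=cv2.cvtColor(D[n]["p"],cv2.COLOR_RGB2HSV)
    def rep(name,m):
        q=W[m&(d>0)]
        if len(q)<5: print(name,"few",len(q));return
        print(name,len(q),"rect",rect(q[:,:2]),"mean",np.round(q.mean(0)*1000,1),"z",np.round(np.percentile(q[:,2],[5,50,95])*1000,1))
    X,Y,Z=W[...,0],W[...,1],W[...,2]
    fx=(X>.25)&(X<.56)&(Y>-.25)&(Y<-.06)
    turq=(hsv[...,0]>80)&(hsv[...,0]<100)&(hsv[...,1]>100)
    blue=(hsv[...,0]>=100)&(hsv[...,0]<125)&(hsv[...,1]>120)&fx
    red=((hsv[...,0]<5)|(hsv[...,0]>172))&(hsv[...,1]>150)
    yel=(hsv[...,0]>20)&(hsv[...,0]<32)&(hsv[...,1]>150)
    rep("blue",blue)
    rep("handle",red&fx&(Z>.06)); rep("handletop",red&fx&(Z>.09))
    rep("tubetop",fx&~turq&(Z>.098)&(Z<.112)&~red)
    rep("foottop",fx&~turq&~red&(Z>.054)&(Z<.062))
    rep("jawtops",fx&~turq&~red&(Z>.049)&(Z<.0535)) 
    rep("lug",yel&fx&(Y<-.1)&(Y>-.17)&(Z>.025))
    b=(X>.3)&(X<.56)&(Y>-.05)&(Y<.3)
    rep("trig",red&b&(Z>.1)); rep("trigtop",red&b&(Z>.11))
    rep("block",b&(Z>.127)&(Z<.137)); rep("button",yel&b&(Z>.1)&(Z<.13)&(X>.43)&(Y<.15))
    org=(hsv[...,0]>8)&(hsv[...,0]<20)&(hsv[...,1]>170)
    rep("orange",org&b&(Z>.05))
    for y0,y1 in((-.06,-.03),(-.03,-.01)):
        rep("nozzle",(X>.38)&(X<.48)&(Y>y0)&(Y<y1)&(Z>.02)&~turq)
E
```

```text
scene table z 0.0012929787118837188
blue 294 rect (array([ 487.1, -119.9]), array([147.1,  26.8]), 11.6) mean [ 499.3 -115.6   19.4] z [12.7 20.1 23.7]
handle 70 rect (array([ 516.4, -150.3]), array([13.5, 13.7]), 64.9) mean [ 518.  -149.3   89.3] z [ 68.1  95.3 102.8]
handletop 38 rect (array([ 516.3, -150.5]), array([13. , 13.8]), 66.0) mean [ 517.1 -150.8   99.5] z [ 95.  100.2 103.1]
tubetop few 4
foottop 281 rect (array([ 525.4, -152.8]), array([50.5, 70.6]), 5.1) mean [ 526.2 -150.4   56.1] z [54.2 55.7 59. ]
jawtops 95 rect (array([ 528.5, -150.8]), array([58.5, 71.3]), 12.3) mean [ 530.7 -143.    51.8] z [49.8 51.8 53.4]
lug few 0
trig 190 rect (array([543. , 137.1]), array([47.4, 27.8]), 86.3) mean [541.1 140.1 114.8] z [112.4 114.9 117.1]
trigtop 190 rect (array([543. , 137.1]), array([47.4, 27.8]), 86.3) mean [541.1 140.1 114.8] z [112.4 114.9 117.1]
block few 0
button few 0
orange few 4
nozzle 22 rect (array([471.6, -38.8]), array([14.2, 21.8]), 19.3) mean [471.4 -38.3  57.6] z [27.  75.7 77.4]
nozzle 53 rect (array([463.3, -19.1]), array([19.7, 32.3]), 86.4) mean [467.2 
[... 863 characters left out ...]
49.4 51.4 53.9]
trig 258 rect (array([543.1, 140.5]), array([49.3, 27.6]), 89.7) mean [544.7 140.6 113.5] z [109.7 113.6 117.2]
trigtop 241 rect (array([543.2, 139. ]), array([46.3, 27.5]), 90.0) mean [544.8 140.5 113.8] z [110.5 113.8 117.3]
block few 0
button 39 rect (array([547.3, 100.4]), array([25. , 32.8]), 1.5) mean [548.3  94.1 101.7] z [100.3 101.5 104.5]
orange 181 rect (array([545.7, 165.7]), array([171.2,  29.5]), 89.3) mean [539.4 166.4  96.9] z [ 87.1  96.2 111.8]
nozzle 62 rect (array([455.2, -40.1]), array([37.3, 19.7]), 0.5) mean [451.8 -38.7  30.6] z [20.4 24.8 73.5]
nozzle 100 rect (array([460.6, -19.4]), array([19., 35.]), 88.9) mean [465.5 -20.2  67.7] z [29.  74.3 79. ]
```

```bash
cat > m.py <<'E'
from h import *
def measure(D):
  for n in D:
    p,d=D[n]["p"].astype(int),D[n]["d"]; W=cloud(n,d)
    hsv=cv2.cvtColor(D[n]["p"],cv2.COLOR_RGB2HSV)
    def rep(name,m):
        q=W[m&(d>0)]
        if len(q)<5: print(name,"few",len(q));return
        print(n,name,len(q),"rect",rect(q[:,:2]),"mean",np.round(q.mean(0)*1000,1),"z",np.round(np.percentile(q[:,2],[5,50,95])*1000,1))
    X,Y,Z=W[...,0],W[...,1],W[...,2]
    fx=(X>.42)&(X<.75)&(Y>-.25)&(Y<-.09)
    turq=(hsv[...,0]>80)&(hsv[...,0]<100)&(hsv[...,1]>100)
    blue=(hsv[...,0]>=100)&(hsv[...,0]<125)&(hsv[...,1]>120)&fx
    red=((hsv[...,0]<5)|(hsv[...,0]>172))&(hsv[...,1]>150)
    yel=(hsv[...,0]>20)&(hsv[...,0]<32)&(hsv[...,1]>150)
    rep("fixall",fx&(Z>.015)&(Z<.06)&~turq&(Y>-.2)); rep("bed",fx&(Z>.026)&(Z<.034)&~turq&(hsv[...,1]<60))
    rep("handletop",red&fx&(Z>.09))
    rep("tubetop",fx&~turq&(Z>.098)&(Z<.112)&~red&(X>.54)&(Y>-.18))
    rep("foottop",fx&~turq&~red&(Z>.0555)&(Z<.064)&(X>.56)&(X<.62)&(Y>-.19))
    rep("slidejaw",fx&~turq&~red&(Z>.049)&(Z<.058)&(X<.56)) 
    rep("fixjaw",fx&~turq&~red&(Z>.049)&(Z<.058)&(X>.61)) 
    rep("lug",yel&fx&(Y<-.1)&(Y>-.19)&(Z>.025))
    b=(X>.48)&(X<.7)&(Y>-.05)&(Y<.3)
    rep("trigtop",red&b&(Z>.1))
    rep("block",b&(Z>.126)&(Z<.138)); rep("button",yel&b&(Z>.09)&(Z<.14)&(X>.575)&(Y<.2))
    rep("nozzletip",b&(Y>-.06)&(Y<-.02)&(Z>.05))
    rep("nozzle2",b&(Y>-.02)&(Y<.02)&(Z>.05))
    rep("blackcyl",b&(Y>.035)&(Y<.06)&(Z>.03))
    rep("housing",b&(Y>.18)&(Y<.23)&(Z>.05))
E
python3 -c "
from m import *
measure({n:np.load(n+'.npz') for n in('scene','top')})"
```

```text
scene fixall 2951 rect (array([ 567.1, -148.2]), array([263.4,  92.7]), 5.5) mean [ 588.2 -133.3   37. ] z [18.5 33.8 57.1]
scene bed 602 rect (array([ 565.7, -148.2]), array([244.,  67.]), 6.0) mean [ 561.2 -140.4   31. ] z [27.5 31.1 33.6]
scene handletop 38 rect (array([ 516.3, -150.5]), array([13. , 13.8]), 66.0) mean [ 517.1 -150.8   99.5] z [ 95.  100.2 103.1]
scene tubetop 171 rect (array([ 596.3, -145.9]), array([36.6, 30.7]), 79.3) mean [ 597.6 -144.6  105.9] z [100.8 106.3 109.3]
scene foottop 123 rect (array([ 594.2, -140.2]), array([43.2, 59.6]), 65.8) mean [ 601.2 -138.2   60. ] z [55.9 60.1 63.6]
scene slidejaw 371 rect (array([ 528.3, -151.5]), array([59.6, 72. ]), 9.0) mean [ 527.8 -148.    54.5] z [50.6 54.6 57.5]
scene fixjaw 352 rect (array([ 636.6, -140.8]), array([51.6, 71. ]), 3.2) mean [ 643.5 -139.6   54.8] z [50.9 55.1 57.5]
lug few 0
scene trigtop 198 rect (array([546.2, 136.9]), array([47.4, 34.2]), 86.3) mean [542.  140.6 115.3] z [112.4 114.9 117.7]
scene block 284 rect (array([579.5, 136.3]), array([36.3, 44.4]), 1.4) mean [577.8 137.6 131.8] z [127.  13
[... 1708 characters left out ...]
ck 289 rect (array([577.6, 138.8]), array([43.6, 33.7]), 89.6) mean [574.4 138.  131.4] z [127.6 131.5 135.4]
top button 167 rect (array([584.9, 142.3]), array([115.2,  19.6]), 89.9) mean [583.1 152.  106.9] z [ 95.2 100.2 131.8]
top nozzletip 118 rect (array([524.9, -28. ]), array([89.7, 15.3]), 0.1) mean [543.4 -27.2  79.9] z [70.7 80.7 86.5]
top nozzle2 298 rect (array([529.1,   0.6]), array([97.8, 38.4]), 0.1) mean [554.7   2.   83.5] z [73.5 84.1 91.2]
top blackcyl 301 rect (array([598.3,  48.1]), array([131.1,  23.7]), 0.0) mean [558.7  47.9  91.7] z [ 77.   93.9 101. ]
top housing 755 rect (array([566.7, 204.9]), array([74.5, 49.8]), 0.3) mean [560.8 205.   97.8] z [ 78.4  99.7 104.8]
```

```bash
cat > f.py <<'E'
from m import *
def fixrep(D,psi=5.4,o=(0.6067,-0.1415)):
    a=np.radians(psi);ex=np.array([np.cos(a),np.sin(a)]);ey=np.array([-np.sin(a),np.cos(a)])
    for n in D:
        W=cloud(n,D[n]["d"]);hsv=cv2.cvtColor(D[n]["p"],cv2.COLOR_RGB2HSV)
        q=W[...,:2]-np.array(o);x=q@ex*1000;y=q@ey*1000;z=W[...,2]*1000
        ok=(D[n]["d"]>0)&(abs(y)<60)&~((hsv[...,0]>80)&(hsv[...,0]<100)&(hsv[...,1]>100))
        yel=(hsv[...,0]>18)&(hsv[...,0]<34)&(hsv[...,1]>130)
        def s(name,m):
            if m.sum()<6: print(n,name,m.sum());return
            P=np.c_[x[m],y[m]]
            print(n,name,m.sum(),rect(P/1000),"x",np.round(np.percentile(x[m],[1,5,50,95,99]),1),"y",np.round(np.percentile(y[m],[1,5,50,95,99]),1),"z",np.round(np.median(z[m]),1))
        s("fixjaw",ok&(z>47)&(z<59)&(x>28)&(x<80))
        s("slidejaw",ok&(z>47)&(z<60)&(x>-125)&(x<-50)&(abs(y)<45)&(hsv[...,1]<60))
        s("handle",ok&(z>92)&(x<-40))
        s("tube",ok&(z>99)&(z<111)&(x>-50))
        s("lug",ok&yel&(z>25)&(z<70)&(x>-55)&(x<60)&(y<70))
        s("blue",ok&(hsv[...,0]>=100)&(hsv[...,0]<125)&(hsv[...,1]>120)&(z>10)&(z<27))
E
python3 -c "
from f import *
fixrep({n:np.load(n+'.npz') for n in('scene','top')})"
```

```text
scene fixjaw 314 (array([41.5, -2.3]), array([71.2, 26.9]), 89.6) x [28.5 29.7 43.  53.8 54.5] y [-37.3 -33.8   0.1  30.9  32.3] z 55.0
scene slidejaw 410 (array([-83.6,  -3.1]), array([72.1, 52.8]), 88.8) x [-106.9 -103.9  -78.9  -58.8  -57.1] y [-37.5 -34.5   5.   30.3  32. ] z 54.7
scene handle 236 (array([-645.1,   23.2]), array([  40.8, 1126. ]), 88.3) x [-1206.8 -1203.2 -1194.    -87.    -83.9] y [-9.  -4.9 36.3 58.4 59.5] z 154.0
scene tube 166 (array([-10.9,  -3.3]), array([36.6, 30.3]), 73.9) x [-27.5 -24.1  -8.9   3.9   6.4] y [-22.6 -18.6  -1.8  11.8  14.6] z 106.4
scene lug 6 (array([-42.1,   9. ]), array([12.4,  3.6]), 64.6) x [-43.1 -42.9 -42.  -38.7 -38. ] y [ 3.   4.5 12.7 13.5 13.7] z 54.4
scene blue 826 (array([-39.1,  -2.9]), array([261.5,  92.5]), 0.1) x [-165.  -150.2    5.9   88.4   89.8] y [-41.3 -25.8  34.6  41.8  42.8] z 20.3
top fixjaw 355 (array([40.6, -0.2]), array([25.6, 70. ]), 0.7) x [28.2 29.5 40.5 51.7 52.6] y [-34.2 -31.8  -0.6  31.2  34.1] z 53.6
top slidejaw 651 (array([-83.7,  -0.5]), array([50.3, 70. ]), 0.0) x [-108.5 -106.8  -81.5  -60.9  -59.4] y [-34.4 -31.7   2.1  31.5  34. ] z 52.9
top handle 58 (array([-92.4,  -0.2]), array([15.8, 16.3]), 40.1) x [-101.  -100.4  -92.9  -86.   -84. ] y [-8.3 -7.2 -0.2  6.4  7.4] z 98.4
top tube 232 (array([-13.5,  -1.5]), array([32.3, 32.4]), 76.2) x [-30.3 -27.8 -13.3   1.4   4. ] y [-18.2 -15.3  -1.1  13.4  16.2] z 104.7
top lug 60 (array([-41.3,   6.9]), array([21.4, 12.4]), 77.6) x [-47.7 -47.3 -41.5 -35.4 -33.7] y [-4.  -3.   7.2 16.8 17.9] z 52.5
top blue 1226 (array([-40.4,  -0.6]), array([260.1,  90.9]), 0.2) x [-169.8 -167.2  -52.5   83.2   87.6] y [-45.  -43.6  32.6  43.7  44.5] z 19.2
```

Request:
move_arm:
  series:
    - [[0,0,-1,1,-1,0,1],[0,0,-1,1,-1,0,1],[0,0,-1,1,-1,0,1],[0,0,-1,1,-1,0,1],[0,0,-1,1,-1,0,1],[0,0,-1,0.5,-1,0,1],[0,0,-1,0.5,-1,0,1],[0,0,-1,0,-1,0,1],[0,0,-1,0,-1,0,1],[0,0,-0.7,0,-1,0,1]]

```text
time_s: 2.05
tcp_pos: [0.5053, 0.0631, 0.2925]
ee_rot: [[0.006, -0.982, 0.188], [-0.001, 0.188, 0.982], [-1.0, -0.006, 0.001]]
wrist_force: [0.9, 0.4, 0.2]
gripper_width: 0.999
```

Run:
```python
from f import *
D={n:np.load(n+'.npz') for n in('scene','top')}
a=np.radians(5.4);ex=np.array([np.cos(a),np.sin(a)]);ey=np.array([-np.sin(a),np.cos(a)])
for n in D:
    W=cloud(n,D[n]["d"]);q=W[...,:2]-np.array((0.6067,-0.1415));x=q@ex*1000;y=q@ey*1000;z=W[...,2]*1000
    for lo,hi in((-33,-26),(20,33)):
        for x0 in np.arange(-66,66,2.5):
            m=(x>=x0)&(x<x0+2.5)&(y>lo)&(y<hi)&(z<130)
            if m.sum()and(x0<-44 or x0>10): print(n,lo,x0,np.round(np.percentile(z[m],[10,50,90])),m.sum(),end="; ")
        print()
```

```text
scene -33 -66.0 [54. 54. 57.] 3; scene -33 -63.5 [55. 55. 55.] 1; scene -33 24.0 [55. 56. 56.] 2; scene -33 26.5 [53. 55. 56.] 3; scene -33 29.0 [56. 57. 58.] 3; scene -33 31.5 [55. 55. 55.] 1; scene -33 34.0 [55. 55. 55.] 3; scene -33 39.0 [55. 57. 58.] 3; scene -33 41.5 [55. 55. 55.] 2; scene -33 44.0 [56. 56. 56.] 1; scene -33 46.5 [56. 58. 58.] 3; scene -33 49.0 [55. 56. 58.] 2; scene -33 51.5 [32. 47. 57.] 10; scene -33 54.0 [34. 44. 53.] 10; scene -33 56.5 [31. 36. 42.] 7; scene -33 59.0 [34. 38. 41.] 2; scene -33 61.5 [35. 42. 44.] 6; scene -33 64.0 [31. 39. 43.] 7; 
scene 20 -66.0 [20. 46. 54.] 12; scene 20 -63.5 [21. 39. 54.] 12; scene 20 -61.0 [25. 46. 54.] 18; scene 20 -58.5 [25. 36. 52.] 20; scene 20 -56.0 [22. 26. 31.] 4; scene 20 -53.5 [20. 27. 33.] 7; scene 20 -51.0 [19. 27. 34.] 10; scene 20 -48.5 [23. 30. 31.] 5; scene 20 -46.0 [22. 27. 32.] 3; scene 20 11.5 [21. 29. 31.] 6; scene 20 14.0 [21. 29. 31.] 5; scene 20 16.5 [23. 25. 32.] 5; scene 20 19.0 [22. 25. 31.] 6; scene 20 21.5 [21. 22. 24.] 3; scene 20 24.0 [22. 50. 55.] 13; scene 20 26.5 [21. 40. 56.] 10; scene 2
[... 1588 characters left out ...]
; top 20 -48.5 [24. 31. 33.] 7; top 20 -46.0 [22. 27. 32.] 9; top 20 11.5 [22. 30. 32.] 5; top 20 14.0 [20. 26. 31.] 7; top 20 16.5 [25. 29. 31.] 7; top 20 19.0 [26. 30. 32.] 8; top 20 21.5 [25. 35. 50.] 17; top 20 24.0 [52. 54. 58.] 8; top 20 26.5 [51. 54. 55.] 5; top 20 29.0 [50. 52. 54.] 7; top 20 31.5 [51. 52. 58.] 7; top 20 34.0 [51. 54. 56.] 8; top 20 36.5 [50. 54. 56.] 7; top 20 39.0 [49. 56. 58.] 5; top 20 41.5 [51. 55. 56.] 7; top 20 44.0 [51. 53. 55.] 6; top 20 46.5 [50. 51. 54.] 7; top 20 49.0 [52. 53. 55.] 7; top 20 51.5 [51. 52. 54.] 4; top 20 54.0 [38. 41. 44.] 2; top 20 56.5 [34. 40. 42.] 8; top 20 59.0 [34. 39. 41.] 5; top 20 61.5 [35. 37. 39.] 7; top 20 64.0 [30. 38. 44.] 6;
```

Request:
move_arm:
  series:
    - [[0,0,0.27,0.37,-0.86,0,1],[0,0,0,0.37,-0.86,0,1],[0,0,0,0.37,-0.86,0,1],[0,0,0,0.37,-0.86,-0.3,1],[0,0,0,0,0,-0.7,1],[0,0,0,0,0,0,1]]

```text
time_s: 2.8
tcp_pos: [0.5957, -0.1553, 0.2333]
ee_rot: [[0.011, -0.988, 0.155], [-0.0, 0.155, 0.988], [-1.0, -0.011, 0.001]]
wrist_force: [0.6, -0.3, -0.2]
gripper_width: 1.003
```

Request:
move_arm:
  series:
    - [[0,0.08,0.02,-0.03,0.17,-0.3,1],[0,0,0,0,0,-0.4,1],[0,0,0,0,0,-0.4,1],[0,0,0,0,0,-0.2,1],[0,0,0,0,0,0,1]]

```text
time_s: 3.42
tcp_pos: [0.5965, -0.1396, 0.1587]
ee_rot: [[0.01, -0.989, 0.145], [-0.001, 0.145, 0.989], [-1.0, -0.01, -0.0]]
wrist_force: [1.5, -0.1, 0.5]
gripper_width: 1.0
```

Request:
move_arm:
  series:
    - [[0,0.07,0,-0.03,-0.08,-0.18,1],[0,0,0,0,0,-0.18,1],[0,0,0,0,0,0,1]]

```text
time_s: 3.8
tcp_pos: [0.5956, -0.1443, 0.1378]
ee_rot: [[0.003, -0.99, 0.144], [-0.002, 0.144, 0.99], [-1.0, -0.003, -0.001]]
wrist_force: [0.3, 0.3, -0.2]
gripper_width: 1.001
```

Run:
```python
from h import *
p,d=viewer.capture("scene");cv2.imwrite("pics/s1.png",cv2.resize(p[100:300,200:450,::-1],None,fx=3,fy=3,interpolation=cv2.INTER_CUBIC))
p,d=viewer.capture("top");cv2.imwrite("pics/t1.png",cv2.resize(p[170:320,300:500,::-1],None,fx=4,fy=4,interpolation=cv2.INTER_CUBIC))
s=r.sense();print(s["tcp_pos"],s["ee_rot"],s["joints"])
```

```text
[ 0.59616632 -0.14430714  0.13875858] [[ 0.00475984 -0.98963973  0.1434941 ]
 [-0.00195848  0.14348622  0.98965038]
 [-0.99998675 -0.00499161 -0.00125522]] [  1.54158049  29.06828884 -12.37189455   0.16008691 -48.29032464
  -9.89772666]
```

View pics/s1.png

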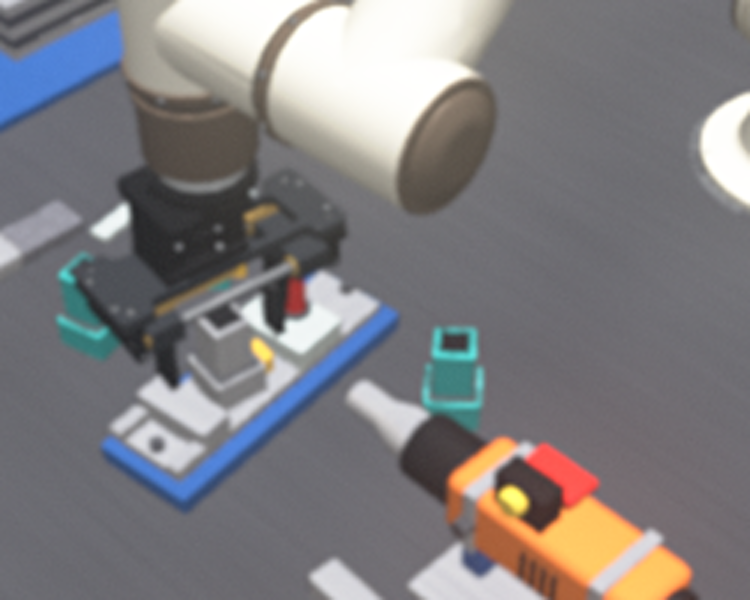

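The fingers straddle the grey tube at about (225,330) in the zoomed picture, clear of the red handle, so I'm closing them.

Request:
move_arm:
  series:
    - [[0,0,0,0,0,0,0],[0,0,0,0,0,0,0],[0,0,0,0,0,0,0],[0,0,0,0,0,0,0],[0,0,0,0,0,0,0],[0,0,0,0,0,0,0],[0,0,0,0,0,0,0]]

```text
time_s: 4.78
tcp_pos: [0.5932, -0.1442, 0.1395]
ee_rot: [[-0.003, -0.99, 0.144], [-0.001, 0.144, 0.99], [-1.0, 0.003, -0.002]]
wrist_force: [-1.4, 0.7, 0.8]
gripper_width: 0.368
```

Request:
move_arm:
  series:
    - [[0,0,0,0,0,0.3,0],[0,0,0,0,0,0.3,0],[0,0,-0.9,0,0,0,0],[0,0,-0.9,0,0,0,0],[0,0,-0.9,0,0,0,0],[0,0,-0.9,0,0,0,0],[0,0,-0.9,0,0,0,0],[0,0,-0.9,0,0,0,0],[0,0,-0.9,0,0,0,0],[0,0,-0.9,0,0,0,0],[0,0,-0.9,0,0,0,0],[0,0,-0.9,0,0,0,0],[0,0,0,0,0,0,0]]

```text
time_s: 6.4
tcp_pos: [0.5834, -0.1416, 0.1537]
ee_rot: [[-0.017, -0.118, 0.993], [0.027, 0.993, 0.119], [-0.999, 0.028, -0.014]]
wrist_force: [0.2, 0.1, -6.1]
gripper_width: 0.369
```

Run:
```python
from f import *
s=r.sense();print(s["tcp_pos"],s["ee_rot"],s["wrist_force"],np.degrees(np.arctan2(s["ee_rot"][1,1],s["ee_rot"][0,1])))
D={}
for n in("scene","top"):
    p,d=viewer.capture(n);D[n]=dict(p=p,d=d);np.savez(n+"2.npz",p=p,d=d)
cv2.imwrite("pics/s2.png",cv2.resize(D["scene"]["p"][100:300,200:450,::-1],None,fx=3,fy=3,interpolation=cv2.INTER_CUBIC))
cv2.imwrite("pics/t2.png",cv2.resize(D["top"]["p"][170:320,300:500,::-1],None,fx=4,fy=4,interpolation=cv2.INTER_CUBIC))
```

```text
[ 0.58337153 -0.14161303  0.15368615] [[-0.01740493 -0.11840484  0.99281285]
 [ 0.02658539  0.99255739  0.11884044]
 [-0.99949502  0.02846272 -0.01412755]] [ 0.24215885  0.14401067 -6.10758979] 96.80281953816242
```

View pics/s2.png

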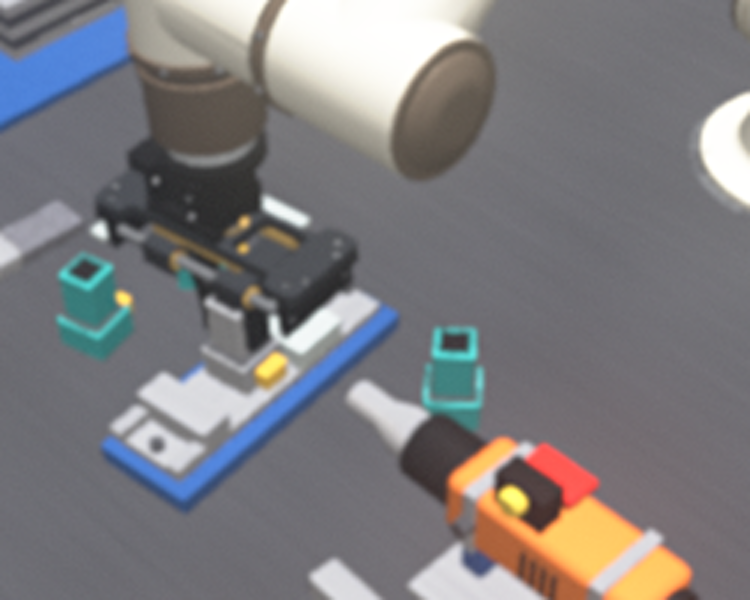

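View pics/t2.png

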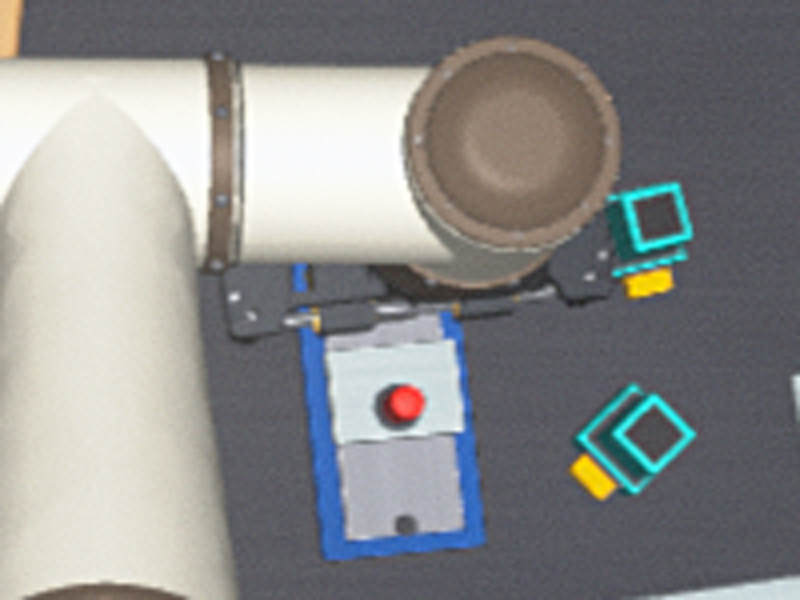

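Request:
move_arm:
  series:
    - [[-0.19,-0.13,-0.17,0.18,0,0.06,0],[0,0,0,0.18,0,0.06,0],[0,0,0,0,0,0.03,0],[0,0,0,0,0,0.03,0]]

```text
time_s: 7.0
tcp_pos: [0.6051, -0.1416, 0.1637]
ee_rot: [[-0.002, -0.099, 0.995], [0.001, 0.995, 0.099], [-1.0, 0.001, -0.002]]
wrist_force: [0.2, 0.0, -5.0]
gripper_width: 0.369
```

Request:
move_arm:
  series:
    - [[0,0,0,0,0,-0.13,0],[0,0,-0.03,0,0,-0.1,0],[0,0,0,0,0,-0.06,0]]

```text
time_s: 7.38
tcp_pos: [0.6045, -0.1417, 0.1452]
ee_rot: [[-0.002, -0.095, 0.996], [0.001, 0.996, 0.095], [-1.0, 0.002, -0.002]]
wrist_force: [0.2, -1.3, -5.5]
gripper_width: 0.365
```

Run:
```python
from f import *
s=r.sense();print(s["tcp_pos"],s["ee_rot"],s["wrist_force"],np.degrees(np.arctan2(s["ee_rot"][1,1],s["ee_rot"][0,1])))
p,d=viewer.capture("scene")
cv2.imwrite("pics/s3.png",cv2.resize(p[160:260,220:345,::-1],None,fx=6,fy=6,interpolation=cv2.INTER_CUBIC))
```

```text
[ 0.6045053  -0.14171669  0.14516555] [[-0.0021057  -0.0945052   0.99552214]
 [ 0.0014764   0.99552297  0.0945084 ]
 [-0.99999669  0.0016688  -0.00195674]] [ 0.16811389 -1.27553554 -5.48168863] 95.42284915567278
```

View pics/s3.png

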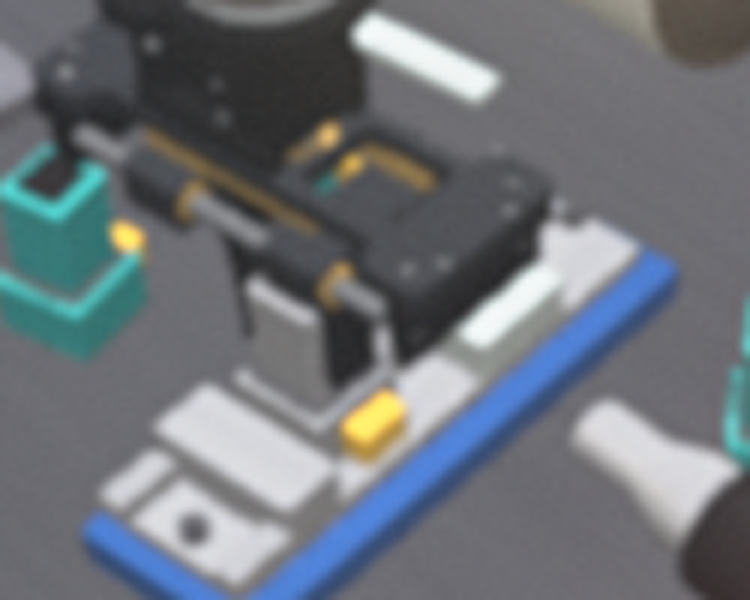

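The weldment hangs about 5 mm over the bed with its lug (375,425) on the blower side and a small gap to the fixed jaw. I'll lower it gently to contact.

Request:
move_arm:
  series:
    - [[0,0,0,0,0,-0.05,0],[0,0,0,0,0,-0.04,0],[0,0,0,0,0,-0.02,0]]

```text
time_s: 7.8
tcp_pos: [0.6042, -0.1416, 0.1394]
ee_rot: [[-0.004, -0.095, 0.995], [0.001, 0.995, 0.095], [-1.0, 0.001, -0.003]]
wrist_force: [-3.5, 1.9, 5.3]
gripper_width: 0.363
```

Request:
move_arm:
  series:
    - [[0,0,0,0,0,0,0.7],[0,0,0,0,0,0,0.7],[0,0,0,0,0,0,0.7],[0,0,0,0,0,0,0.7],[0,0,0,0,0,0.4,0.7],[0,0,0,0,0,0.5,0.7],[0,0,0,-0.6,0,0.2,0.7],[0,0,0,-0.7,-0.1,0,0.7],[0,0,0,0,0,0,0.7]]

```text
time_s: 8.93
tcp_pos: [0.5276, -0.1484, 0.2095]
ee_rot: [[0.006, -0.097, 0.995], [-0.001, 0.995, 0.097], [-1.0, -0.002, 0.006]]
wrist_force: [0.6, 0.2, 0.3]
gripper_width: 0.697
```

Run:
```python
from f import *
s=r.sense();print(s["tcp_pos"],s["ee_rot"],s["wrist_force"],np.degrees(np.arctan2(s["ee_rot"][1,1],s["ee_rot"][0,1])))
D={}
for n in("scene","top"):
    p,d=viewer.capture(n);D[n]=dict(p=p,d=d);np.savez(n+"4.npz",p=p,d=d)
fixrep(D,5.4,(0.5958,-.1428))
cv2.imwrite("pics/s4.png",cv2.resize(D["scene"]["p"][160:260,220:345,::-1],None,fx=6,fy=6,interpolation=cv2.INTER_CUBIC))
cv2.imwrite("pics/t4.png",cv2.resize(D["top"]["p"][170:320,300:500,::-1],None,fx=4,fy=4,interpolation=cv2.INTER_CUBIC))
```

```text
[ 0.52759226 -0.148354    0.20945564] [[ 6.21031315e-03 -9.68673710e-02  9.95277923e-01]
 [-9.23363059e-04  9.95296137e-01  9.68749053e-02]
 [-9.99980290e-01 -1.52062637e-03  6.09165693e-03]] [0.60346823 0.21469234 0.30543524] 95.55881451885527
scene fixjaw 397 (array([47.3, -3.1]), array([38.3, 72.7]), 0.9) x [28.9 30.3 49.2 64.3 65.5] y [-37.1 -33.   -1.   30.6  32.5] z 55.1
scene slidejaw 358 (array([-74.3,  -3.3]), array([73.2, 48.3]), 90.0) x [-95.3 -93.  -69.5 -52.5 -50.4] y [-37.7 -34.8   5.2  30.8  32.3] z 54.7
scene handle 3450 (array([-73.9,   0.3]), array([119.3,  67.8]), 90.0) x [-94.  -87.1 -55.7 -41.2 -40.3] y [-50.6 -39.6  22.   47.5  57.5] z 320.4
scene tube 184 (array([10.7, -1.1]), array([33.9, 33.2]), 88.4) x [-5.2 -3.9 12.7 26.1 27.2] y [-17.9 -15.6   0.9  14.3  15.1] z 106.0
scene lug 66 (array([ 8.2, 28.3]), array([28.4, 16.1]), 1.1) x [-2.6  0.7 10.5 21.2 22.2] y [20.1 22.9 30.2 34.9 36.2] z 52.7
scene blue 814 (array([-29.3,   1.9]), array([ 88.6, 263.9]), 88.4) x [-154.5 -138.5   13.4   99.3  100.9] y [-41.2 -25.4  35.2  41.9  42.9] z 20.5
top fixjaw 407 (array([48.8, -0.1]), array([30.5, 70.5]), 0.6) x [34.6 36.1 49.2 62.1 63.8] y [-34.4 -31.5  -1.8  31.6  34.7] z 53.3
top slidejaw 95 (array([-93.8,  -0.1]), array([ 8. , 67.6]), 0.9) x [-97.8 -97.5 -94.4 -90.3 -90. ] y [-33.4 -30.7  -5.5  25.2  32. ] z 52.2
top handle 3493 (array([-75.7,   0.4]), array([119.2,  71.2]), 89.9) x [-109.  -105.2  -77.3  -44.3  -40.9] y [-39.5 -30.8  15.4  55.1  59. ] z 500.0
top tube 0
top lug 0
top blue 660 (array([-29.6,   0.1]), array([259.5,  89.8]), 0.2) x [-159.  -157.6 -117.1   96.7   99. ] y [-44.4 -43.3  10.2  43.5  44.5] z 19.2
```

View pics/s4.png

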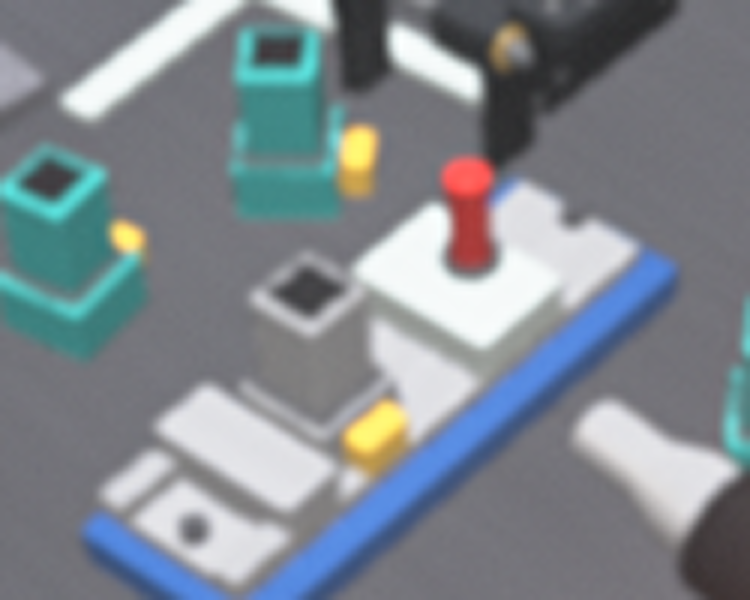

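View pics/t4.png

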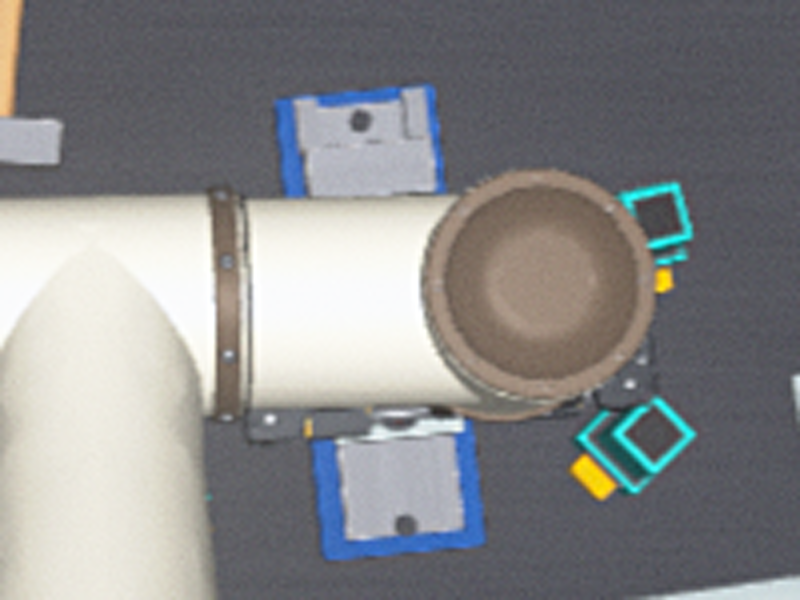

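Request:
move_arm:
  series:
    - [[0,0,0,-1,0,0.3,0.7],[0,0,0,-1,0,0,0.7],[0,0,0,-0.3,0,0,0.7],[0,0,0,0,0,0,0.7]]

```text
time_s: 9.52
tcp_pos: [0.3947, -0.1479, 0.2259]
ee_rot: [[0.008, -0.1, 0.995], [-0.003, 0.995, 0.1], [-1.0, -0.004, 0.007]]
wrist_force: [1.1, 0.4, -0.1]
gripper_width: 0.701
```

Run:
```python
from f import *
s=r.sense();print(s["tcp_pos"],s["ee_rot"],s["wrist_force"],np.degrees(np.arctan2(s["ee_rot"][1,1],s["ee_rot"][0,1])))
D={}
for n in("top",):
    p,d=viewer.capture(n);D[n]=dict(p=p,d=d);np.savez(n+"5.npz",p=p,d=d)
fixrep(D,5.4,(0.5958,-.1428))
cv2.imwrite("pics/t5.png",cv2.resize(D["top"]["p"][170:320,300:500,::-1],None,fx=4,fy=4,interpolation=cv2.INTER_CUBIC))
```

```text
[ 0.39469535 -0.14793576  0.22588334] [[ 0.00768563 -0.09964569  0.9949933 ]
 [-0.00289709  0.99501629  0.09967037]
 [-0.99996627 -0.00364862  0.00735864]] [ 1.07183665  0.42473525 -0.06302978] 95.71880635729427
top fixjaw 441 (array([47. , -0.3]), array([35. , 70.2]), 1.6) x [33.4 34.6 48.4 62.  63.9] y [-34.  -31.1   0.2  31.7  34.3] z 53.4
top slidejaw 622 (array([-73.9,  -0.2]), array([69.8, 47.8]), 89.9) x [-97.6 -96.  -71.5 -52.  -50.3] y [-33.9 -31.6   3.1  31.7  34.1] z 53.0
top handle 3557 (array([-170.7,    3.8]), array([104.6, 170.2]), 57.6) x [-240.1 -234.9 -198.5 -161.8  -83.6] y [-24.  -16.9  21.4  55.7  59. ] z 517.4
top tube 232 (array([9.1, 1.2]), array([32.4, 32.9]), 2.1) x [-6.9 -5.4  8.5 23.2 24.5] y [-14.8 -13.    1.7  15.7  16.8] z 104.8
top lug 62 (array([ 9.2, 31. ]), array([23.4, 11.9]), 2.4) x [-2.3 -1.5  9.6 19.3 20.6] y [25.5 26.1 32.  36.8 37.3] z 52.5
top blue 1174 (array([-29.4,  -0.2]), array([259.7,  90.4]), 0.2) x [-157.9 -155.   -40.8   94.6   98.7] y [-44.6 -43.5  32.6  44.   44.8] z 19.1
```

View pics/t5.png

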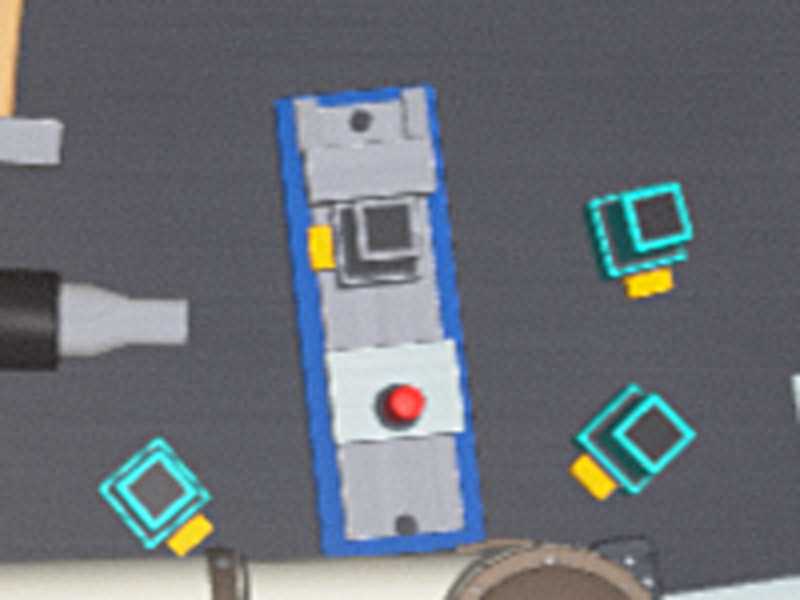

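The weldment stands upright on the bed with its lug (320,248) towards the nozzle. It sits about 1.5 mm off centre, so I'll re-centre it with a gentle squeeze of the gripper at the right y.

Request:
move_arm:
  series:
    - [[0,0.06,0,1,0.03,0,0.7],[0,0,0,1,0.03,0,0.7],[0,0,0,1,0.02,0,0.7],[0,0,0,0.3,0,0,0.7],[0,0,0,0,0,0,0.7]]

```text
time_s: 10.2
tcp_pos: [0.6068, -0.1427, 0.2223]
ee_rot: [[0.001, -0.102, 0.995], [-0.005, 0.995, 0.102], [-1.0, -0.005, 0.001]]
wrist_force: [0.6, -0.6, 0.8]
gripper_width: 0.701
```

Request:
move_arm:
  series:
    - [[0.03,0,-0.05,-0.03,0,-0.5,0.7],[0,0,0,0,0,-0.5,0.7],[0,0,0,0,0,-0.3,0.7],[0,0,0,0,0,0,0.7]]

```text
time_s: 10.7
tcp_pos: [0.6055, -0.1427, 0.1411]
ee_rot: [[0.001, -0.095, 0.995], [-0.001, 0.995, 0.095], [-1.0, -0.001, 0.001]]
wrist_force: [0.1, -0.4, -0.5]
gripper_width: 0.704
```

Request:
move_arm:
  series:
    - [[0,0,0,0,-0.005,0,0.3],[0,0,0,0,0,0,0.3],[0,0,0,0,0,0,0.3],[0,0,0,0,0,0,0.3]]

```text
time_s: 11.2
tcp_pos: [0.6068, -0.1425, 0.1446]
ee_rot: [[0.007, -0.095, 0.995], [-0.0, 0.995, 0.095], [-1.0, -0.001, 0.006]]
wrist_force: [0.3, 0.2, -4.0]
gripper_width: 0.368
```

Request:
move_arm:
  series:
    - [[0,-0.03,0,-0.02,-0.01,-0.04,0.3],[0,0,0,-0.01,0,-0.04,0.3],[0,0,0,0,0,-0.03,0.3]]

```text
time_s: 11.58
tcp_pos: [0.6062, -0.1422, 0.1443]
ee_rot: [[0.016, -0.098, 0.995], [-0.002, 0.995, 0.098], [-1.0, -0.003, 0.016]]
wrist_force: [-3.4, 1.8, 6.1]
gripper_width: 0.365
```

Request:
move_arm:
  series:
    - [[0,-0.11,0,0,0,0,0.7],[0,0,0,0,0,0,0.7],[0,0,0,0,0,0,0.7],[0,0,0,0,0,0,0.7],[0,0,0,0,0,0.4,0.7],[0,0,0,0,0,0.5,0.7],[0,0,0,-0.7,0,0.3,0.7],[0,0,0,-1,-0.02,0,0.7],[0,0,0,-1,0,0,0.7],[0,0,0,-0.5,0,0,0.7],[0,0,0,0,0,0,0.7]]

```text
time_s: 12.95
tcp_pos: [0.4093, -0.1443, 0.2167]
ee_rot: [[0.033, -0.098, 0.995], [-0.003, 0.995, 0.098], [-0.999, -0.006, 0.033]]
wrist_force: [0.6, -1.4, 0.8]
gripper_width: 0.699
```

Run:
```python
from f import *
s=r.sense();print(s["tcp_pos"],s["ee_rot"],s["wrist_force"],np.degrees(np.arctan2(s["ee_rot"][1,1],s["ee_rot"][0,1])))
D={}
for n in("top","scene"):
    p,d=viewer.capture(n);D[n]=dict(p=p,d=d);np.savez(n+"6.npz",p=p,d=d)
fixrep(D,5.4,(0.5958,-.1428))
cv2.imwrite("pics/t6.png",cv2.resize(D["top"]["p"][170:320,300:500,::-1],None,fx=4,fy=4,interpolation=cv2.INTER_CUBIC))
cv2.imwrite("pics/s6.png",cv2.resize(D["scene"]["p"][160:260,220:345,::-1],None,fx=6,fy=6,interpolation=cv2.INTER_CUBIC))
```

```text
[ 0.40931033 -0.14427849  0.2167145 ] [[ 0.03342415 -0.09811078  0.99461405]
 [-0.00282806  0.99515682  0.09825936]
 [-0.99943726 -0.00609706  0.03298481]] [ 0.63988869 -1.40638951  0.8316237 ] 95.63049626024053
top fixjaw 433 (array([47. , -0.4]), array([35.6, 70.6]), 2.3) x [33.3 34.5 48.4 62.2 63.6] y [-34.3 -31.3   0.7  31.7  34.4] z 53.3
top slidejaw 618 (array([-73.9,  -0.1]), array([47.9, 69.5]), 0.1) x [-97.5 -95.8 -71.6 -52.3 -50.5] y [-34.2 -31.5   3.   31.6  33.9] z 53.1
top handle 3439 (array([-166.4,    8.2]), array([103.7, 161.2]), 53.5) x [-232.5 -227.  -190.  -151.7  -83.5] y [-52.1 -16.6  22.7  56.4  59.3] z 508.2
top tube 231 (array([9. , 0.5]), array([31.7, 32.2]), 0.3) x [-6.7 -5.6  8.8 23.2 24.5] y [-15.1 -13.8   1.1  15.4  16.4] z 104.3
top lug 62 (array([ 9.8, 31.1]), array([23.3, 11.4]), 0.6) x [-1.5 -0.8  9.5 20.8 21.4] y [25.6 25.8 31.3 36.6 36.8] z 51.8
top blue 1002 (array([-21.7,  -0.1]), array([243.5,  90.5]), 0.1) x [-141.2 -132.7  -21.1   95.1   98.9] y [-44.7 -43.6  34.8  44.   44.8] z 19.1
scene fixjaw 389 (array([47.3, -3. ]), array([37.5, 72.2]), 0.4) x [29.6 31.1 50.2 64.4 65.3] y [-37.5 -33.6   0.1  30.7  32. ] z 54.9
scene slidejaw 369 (array([-74.8,  -3. ]), array([49.2, 72.6]), 0.0) x [-96.3 -92.9 -69.5 -51.7 -50.4] y [-37.5 -35.    4.5  30.6  32.1] z 54.7
scene handle 5633 (array([-634.7,   -0. ]), array([1127.3,  120. ]), 0.0) x [-1187.9  -204.8  -158.9  -146.9  -143.4] y [-51.7 -29.2  28.3  55.7  58.6] z 357.6
scene tube 177 (array([10.6, -2.2]), array([33. , 34.8]), 2.7) x [-5.6 -3.4 13.2 25.5 26. ] y [-18.4 -16.4   0.4  13.6  14.7] z 106.2
scene lug 65 (array([ 6. , 27.3]), array([34.1, 15. ]), 11.8) x [-4.2  0.4 10.8 20.7 21.5] y [19.2 22.7 30.9 33.9 34.5] z 52.7
scene blue 822 (array([-28.4,   0.2]), array([ 92.1, 260.7]), 89.0) x [-152.9 -138.7   16.6   99.3  100.8] y [-41.1 -26.1  35.2  42.   43.1] z 20.5
```

View pics/t6.png

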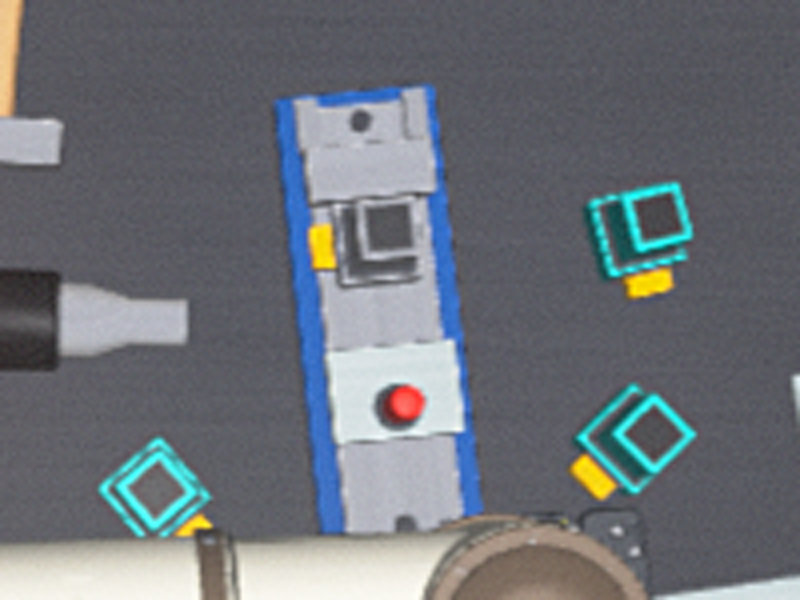

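View pics/s6.png

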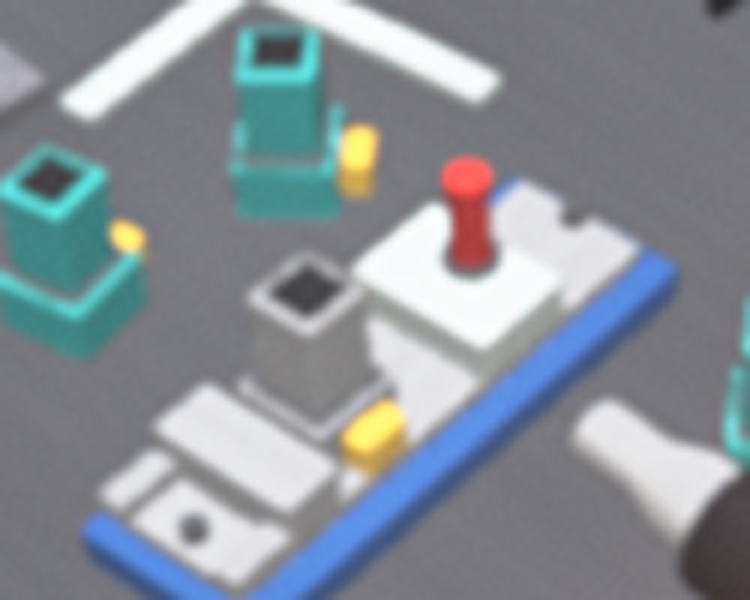

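Request:
move_arm:
  series:
    - [[0,0.24,0,0.8,-0.06,0,0.6],[0,0,0,0.8,-0.06,0,0.6],[0,0,0,0.1,0,0,0.6],[0,0,0,0,0,-0.3,0.6],[0,0,0,0,0,-0.3,0.6]]

```text
time_s: 13.68
tcp_pos: [0.5228, -0.1517, 0.1793]
ee_rot: [[0.004, -0.1, 0.995], [-0.004, 0.995, 0.1], [-1.0, -0.005, 0.003]]
wrist_force: [-0.8, -0.3, -0.2]
gripper_width: 0.605
```

Request:
move_arm:
  series:
    - [[0.03,0.03,-0.04,-0.13,0,-0.3,0.6],[0,0,0,0,0,-0.3,0.6],[0,0,0,0,0,0,0.6]]

```text
time_s: 14.05
tcp_pos: [0.5148, -0.1515, 0.1397]
ee_rot: [[-0.005, -0.094, 0.996], [0.0, 0.996, 0.094], [-1.0, 0.001, -0.005]]
wrist_force: [0.5, 0.5, -0.3]
gripper_width: 0.598
```

Now I'll grip the handle.

Request:
move_arm:
  series:
    - [[0,0,0,0,0,0,0],[0,0,0,0,0,0,0],[0,0,0,0,0,0,0],[0,0,0,0,0,0,0],[0,0,0,0,0,0,0]]

```text
time_s: 14.68
tcp_pos: [0.5164, -0.1513, 0.1419]
ee_rot: [[-0.001, -0.095, 0.996], [0.0, 0.996, 0.095], [-1.0, 0.0, -0.001]]
wrist_force: [-0.2, 1.7, -1.4]
gripper_width: 0.199
```

Request:
move_arm:
  series:
    - [[0,0,0,0.15,0.014,0,0],[0,0,0,0.15,0.014,0,0],[0,0,0,0.15,0.014,0,0],[0,0,0,0,0,0,0]]

```text
time_s: 15.18
tcp_pos: [0.5435, -0.1486, 0.1419]
ee_rot: [[-0.006, -0.094, 0.996], [0.0, 0.996, 0.094], [-1.0, 0.001, -0.006]]
wrist_force: [-0.2, 0.2, 0.7]
gripper_width: 0.199
```

Request:
move_arm:
  series:
    - [[0,0,0,0.06,0.006,0,0],[0,0,0,0.05,0.005,0,0],[0,0,0,0.05,0.005,0,0]]

```text
time_s: 15.55
tcp_pos: [0.5522, -0.1478, 0.1418]
ee_rot: [[-0.01, -0.094, 0.995], [0.0, 0.996, 0.094], [-1.0, 0.001, -0.01]]
wrist_force: [-8.8, 0.3, 6.9]
gripper_width: 0.194
```

Request:
move_arm:
  series:
    - [[0,0,0,0.06,0.006,0,0],[0,0,0,0.06,0.006,0,0]]

```text
time_s: 15.8
tcp_pos: [0.5544, -0.1476, 0.1418]
ee_rot: [[-0.024, -0.093, 0.995], [-0.0, 0.996, 0.093], [-1.0, 0.002, -0.024]]
wrist_force: [-9.3, 0.5, 8.3]
gripper_width: 0.199
```

Request:
move_arm:
  series:
    - [[0,-0.1,0,0.07,0.007,-0.02,0],[0,-0.05,0,0.07,0.007,-0.02,0]]

```text
time_s: 16.05
tcp_pos: [0.5556, -0.1475, 0.1417]
ee_rot: [[-0.023, -0.093, 0.995], [-0.001, 0.996, 0.093], [-1.0, 0.001, -0.023]]
wrist_force: [-15.4, 2.1, 18.4]
gripper_width: 0.196
```

Request:
move_arm:
  series:
    - [[0,-0.1,0,0.1,0.01,0,0],[0,0,0,0.1,0.01,0,0]]

```text
time_s: 16.3
tcp_pos: [0.5565, -0.1474, 0.1416]
ee_rot: [[-0.038, -0.091, 0.995], [-0.001, 0.996, 0.091], [-0.999, 0.002, -0.038]]
wrist_force: [-13.5, 0.2, 9.2]
gripper_width: 0.196
```

Run:
```python
from f import *
s=r.sense();print(s["tcp_pos"],s["ee_rot"][:,0],s["wrist_force"])
p,d=viewer.capture("scene")
cv2.imwrite("pics/s7.png",cv2.resize(p[160:260,220:345,::-1],None,fx=6,fy=6,interpolation=cv2.INTER_CUBIC))
```

```text
[ 0.55649814 -0.14743612  0.14164597] [-0.03806927 -0.00122752 -0.99927435] [-13.5053177    0.24761817   9.20990557]
```

View pics/s7.png

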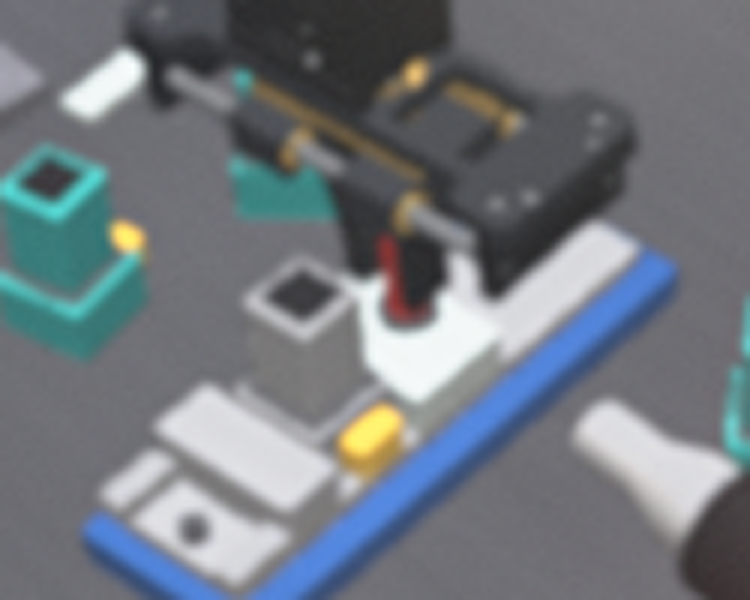

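Request:
move_arm:
  series:
    - [[0,0,0,0,0,0,0.6],[0,0,0,0,0,0,0.6],[0,0,0,0,0,0,0.6],[0,-0.25,0,0,0,0.5,0.6],[0,0,0,0,0,0.7,0.6],[0,0,0,-0.5,0.3,0.5,0.6],[0,0,0,-1,0.5,0,0.6],[0,0,0,-1,0.5,0,0.6],[0,0,0,-0.2,0.2,0,0.6]]

```text
time_s: 17.48
tcp_pos: [0.4024, -0.0583, 0.2457]
ee_rot: [[0.013, -0.09, 0.996], [-0.001, 0.996, 0.09], [-1.0, -0.002, 0.012]]
wrist_force: [0.7, -1.2, 0.6]
gripper_width: 0.596
```

Run:
```python
from f import *
s=r.sense();print(s["tcp_pos"],s["ee_rot"][:,0],s["wrist_force"])
D={}
for n in("top","scene"):
    p,d=viewer.capture(n);D[n]=dict(p=p,d=d);np.savez(n+"8.npz",p=p,d=d)
fixrep(D,5.4,(0.5958,-.1428))
cv2.imwrite("pics/t8.png",cv2.resize(D["top"]["p"][170:320,300:500,::-1],None,fx=4,fy=4,interpolation=cv2.INTER_CUBIC))
cv2.imwrite("pics/s8.png",cv2.resize(D["scene"]["p"][160:260,220:345,::-1],None,fx=6,fy=6,interpolation=cv2.INTER_CUBIC))
```

```text
[ 0.40242562 -0.05831084  0.24569285] [ 1.25832205e-02 -7.43263387e-04 -9.99920552e-01] [ 0.66630178 -1.18248406  0.56214148]
top fixjaw 426 (array([46.5, -0.4]), array([35.9, 70.9]), 1.3) x [30.6 35.2 48.6 62.1 63.4] y [-34.  -31.5   1.   31.6  34.3] z 53.7
top slidejaw 142 (array([-55.1,   0.1]), array([10., 68.]), 0.0) x [-60.  -59.6 -55.3 -50.5 -50.2] y [-33.5 -30.9  -0.5  32.   33.8] z 53.0
top handle 720 (array([-128.6,   28.3]), array([ 57.9, 182.8]), 84.1) x [-220.1 -216.6 -174.   -50.   -42.3] y [-4.9  5.3 20.9 40.1 56.9] z 287.8
top tube 247 (array([-10.9,   1.7]), array([31.9, 78.2]), 87.5) x [-48.1 -40.3  10.8  26.   27.6] y [-14.8 -13.1   0.5  15.   16.4] z 104.2
top lug 63 (array([11.8, 31.3]), array([23.9, 10.9]), 1.2) x [ 0.5  1.1 12.6 22.5 23.2] y [25.8 26.3 31.2 36.3 36.7] z 52.0
top blue 1026 (array([-29.5,  -0.2]), array([259.5,  90.5]), 0.0) x [-154.8 -139.4  -34.8   95.2   98.7] y [-44.6 -43.6  34.2  44.   44.7] z 19.1
scene fixjaw 380 (array([47.1, -2.6]), array([72.6, 37.7]), 89.8) x [30.9 33.7 51.3 64.7 65.7] y [-36.  -33.3   0.6  30.7  32.9] z 54.9
scene slidejaw 49 (array([-56.3,  -2.9]), array([72.8, 11.5]), 89.3) x [-61.6 -58.8 -54.5 -50.4 -50.1] y [-38.7 -36.   14.2  32.2  33. ] z 54.6
scene handle 857 (array([-617.2,   38.9]), array([  69.9, 1156.3]), 88.3) x [-1192.3 -1187.8  -161.1  -144.5   -43. ] y [-6.1  7.9 33.6 58.4 59.6] z 275.3
scene tube 196 (array([-9.8, -1.6]), array([80.2, 34. ]), 0.1) x [-46.7 -42.9  13.1  28.1  30.2] y [-17.9 -15.4  -0.5  13.6  14.1] z 105.9
scene lug 67 (array([ 6.2, 27.1]), array([36.4, 14.9]), 7.3) x [-8.5  2.8 14.5 23.  23.6] y [18.  21.6 30.3 34.4 35. ] z 53.0
scene blue 813 (array([-29.,  -1.]), array([ 88.7, 261.8]), 89.8) x [-153.7 -138.6   16.    99.2  100.7] y [-40.1 -26.   35.3  42.   42.7] z 20.5
```

View pics/t8.png

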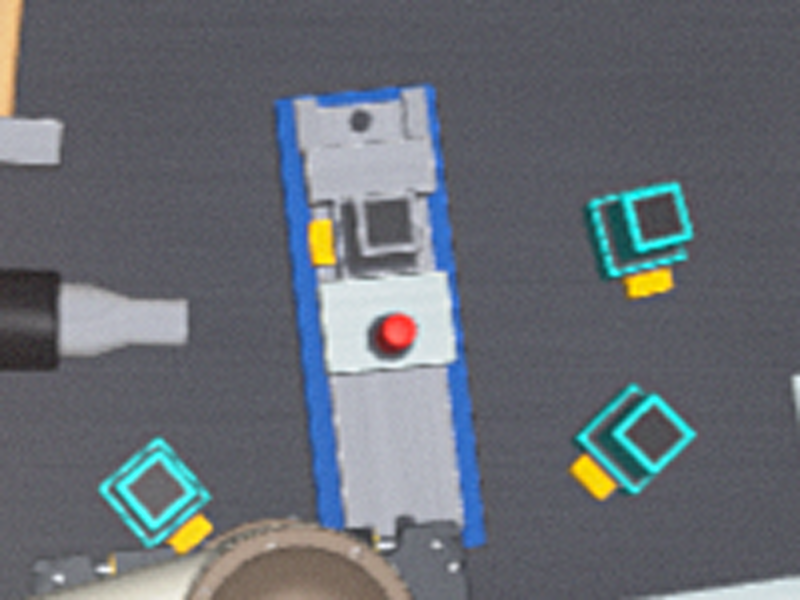

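View pics/s8.png

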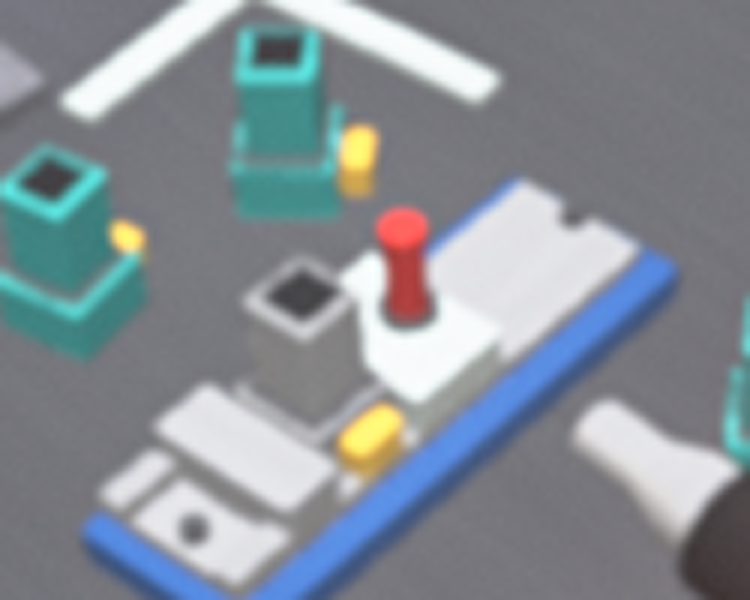

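Run:
```python
from f import *
a=np.radians(5.4);ex=np.array([np.cos(a),np.sin(a)]);ey=np.array([-np.sin(a),np.cos(a)])
for f in("top.npz","top6.npz","top8.npz"):
    D=np.load(f);W=cloud("top",D["d"]);q=W[...,:2]-np.array((0.5958,-0.1428));x=q@ex*1000;y=q@ey*1000;z=W[...,2]*1000
    hsv=cv2.cvtColor(D["p"],cv2.COLOR_RGB2HSV);red=(hsv[...,1]>150)
    for lo,hi in((-33,-25),(26,33)):
        m=(y>lo)&(y<hi)&(z>47)&(z<60)&(D["d"]>0)&(abs(x)<110)&~red
        s=np.sort(x[m]);A=s[s<0];B=s[s>0]
        if len(A)and len(B): print(f,lo,"slide",A[:2].round(1),A[-4:].round(1),"fixed",B[:4].round(1))
    t=red&(z>90)&(z<106)&(x<-20)&(x>-110)&(abs(y)<20)
    print("handle",np.median(x[t]),np.median(y[t]),t.sum())
    t=(z>99)&(z<110)&(x>-25)&(x<40)&(abs(y)<30)&~red; print("tube",rect(np.c_[x[t],y[t]]/1000))
```

```text
top.npz -33 slide [-96.6 -96.4] [-48.6 -48.4 -48.3 -47.7] fixed [12.5 33.4 34.1 34.8]
top.npz 26 slide [-97.5 -97.2] [-51.5 -49.5 -49.5 -49.3] fixed [33.5 34.1 34.6 35.6]
handle -81.67733671104097 0.42828207747082997 48
tube (array([-2.5, -1.2]), array([32.3, 32.4]), 76.2)
top6.npz -33 slide [-96.7 -96.4] [-48.5 -48.5 -48.3 -47.8] fixed [33.4 34.8 35.2 35.3]
top6.npz 26 slide [-97.3 -97.3] [-50.1 -49.5 -49.4  -2.9] fixed [21.4 21.4 34.  34. ]
handle -81.96182289567807 0.7788283702391272 50
tube (array([9. , 0.5]), array([31.7, 32.2]), 0.3)
top8.npz -33 slide [-59.9 -59.4] [-11.5 -11.3 -10.4 -10.4] fixed [33.4 34.8 35.  35.2]
top8.npz 26 slide [-59.9 -59.8] [-13.9 -12.7 -12.4 -11.8] fixed [33.7 34.3 34.8 35.1]
handle -44.018390973199296 0.3950752642944726 49
tube (array([11.8,  0.6]), array([32.7, 32.4]), 0.9)
```

The jaw handle sits at -44.0 mm, where it should be for a 44 mm gap, and the tube centre is at x 11.8 mm, y 0.6 mm and squared up. That makes it snug. Next is the blower.

Request:
move_arm:
  series:
    - [[0,0,0.97,0.26,0.3,0,0.575],[0,0,0.97,0.26,0.3,0,0.575],[0,0,0.97,0.26,0.3,0,0.575],[0,0,0.97,0.26,0.3,0,0.575],[0,0,0.97,0.26,0.3,0,0.575],[0,0,0.97,0.26,0.3,0,0.575],[0,0,0.97,0.26,0.3,0,0.575],[0,0,0.97,0.26,0.3,0,0.575],[0,0,0.97,0.26,0.3,0,0.575],[0,0,0.97,0.26,0.3,0,0.575],[0,0,0.5,0,0,0,0.575],[0,0,0,0,0,0,0.575]]

```text
time_s: 19.08
tcp_pos: [0.5834, 0.1277, 0.2426]
ee_rot: [[0.009, -1.0, 0.011], [0.022, 0.011, 1.0], [-1.0, -0.009, 0.022]]
wrist_force: [0.2, -0.4, 0.1]
gripper_width: 0.577
```

Run:
```python
from f import *
D={n:np.load(n+'8.npz') for n in('scene','top')}
for n in D:
    W=cloud(n,D[n]["d"])*1000;X,Y,Z=W[...,0],W[...,1],W[...,2];hsv=cv2.cvtColor(D[n]["p"],cv2.COLOR_RGB2HSV)
    H,S,V=[hsv[...,i].astype(int) for i in range(3)]
    b=(X>500)&(X<640)&(Y>90)&(Y<190)
    for k,m in dict(trig=b&(Z>108)&((H<5)|(H>172))&(S>150),block=b&(Z>127)&(V<90),button=b&(Z>108)&(X>575)&(H>20)&(H<34)&(S>130)).items():
        print(n,k,m.sum(),rect(np.c_[X[m],Y[m]]/1000),np.percentile(X[m],[2,50,98]).round(1),np.percentile(Y[m],[2,50,98]).round(1),np.median(Z[m]).round(1))
```

```text
scene trig 199 (array([545.6, 136.7]), array([48.7, 35.6]), 83.4) [530.1 541.  562.1] [115.5 141.8 160.5] 114.9
scene block 151 (array([574.5, 138.5]), array([40.6, 20.9]), 87.9) [565.8 574.8 584.6] [118.5 139.4 157.7] 132.7
scene button 64 (array([589.7, 133.6]), array([24.6, 15.2]), 86.4) [582.5 589.8 597.2] [123.  138.7 145.4] 128.8
top trig 302 (array([543.3, 139.4]), array([27.5, 46.4]), 0.1) [529.8 544.  556.7] [116.4 139.6 161.9] 113.7
top block 94 (array([572.3, 137.8]), array([23.1, 41.1]), 0.5) [560.9 574.4 583.8] [117.3 139.6 158.3] 130.8
top button 45 (array([590.3, 138.6]), array([17. ,  9.7]), 87.5) [585.5 589.9 594.3] [130.  138.1 146.9] 128.9
```

Request:
move_arm:
  series:
    - [[-0.16,0.07,0.08,-0.15,0.17,0,0.575],[0,0,0,0,0,-0.2,0.575],[0,0,0,0,0,-0.2,0.575],[0,0,0,0,0,0,0.575]]

```text
time_s: 19.58
tcp_pos: [0.5739, 0.1382, 0.2159]
ee_rot: [[-0.003, -1.0, 0.001], [-0.003, 0.001, 1.0], [-1.0, 0.003, -0.003]]
wrist_force: [0.4, 0.1, 0.5]
gripper_width: 0.574
```

Request:
move_arm:
  series:
    - [[0,0,0,0,0,-0.2,0.575],[0,0,0,0,0,-0.1,0.575],[0,0,0,0,0,0,0.575]]

```text
time_s: 19.95
tcp_pos: [0.5739, 0.1378, 0.1966]
ee_rot: [[-0.002, -1.0, 0.002], [-0.003, 0.002, 1.0], [-1.0, 0.002, -0.003]]
wrist_force: [-0.1, -0.7, -0.1]
gripper_width: 0.575
```

Run:
```python
from f import *
p,d=viewer.capture("scene")
cv2.imwrite("pics/s9.png",cv2.resize(p[200:320,310:460,::-1],None,fx=5,fy=5,interpolation=cv2.INTER_CUBIC))
```

```text
(no output)
```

View pics/s9.png

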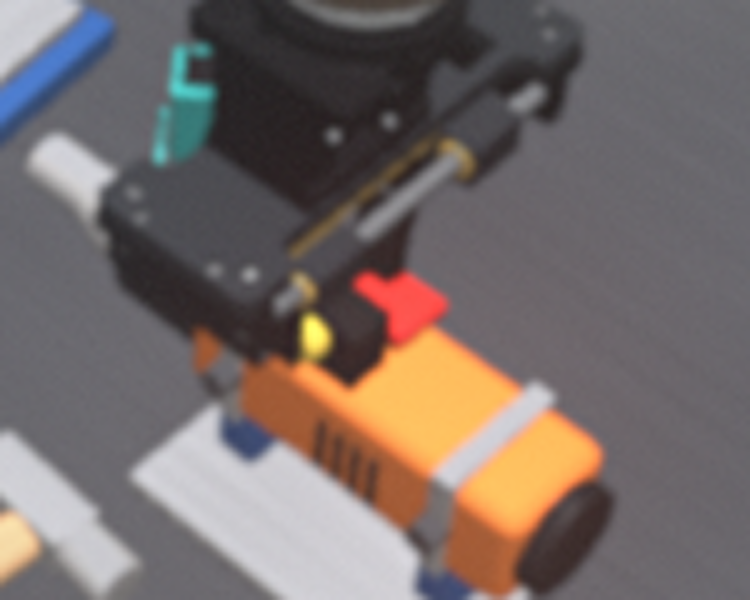

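The button finger is outside the yellow button (318,335) and the other finger is above the red trigger (390,290). I'm pressing down.

Request:
move_arm:
  series:
    - [[0,0,0,0,0,-0.15,0.575],[0,0,0,0,0,-0.12,0.575],[0,0,0,0,0,-0.1,0.575],[0,0,0,0,0,-0.06,0.575]]

```text
time_s: 20.5
tcp_pos: [0.5744, 0.1381, 0.1738]
ee_rot: [[-0.0, -1.0, 0.001], [-0.003, 0.001, 1.0], [-1.0, 0.0, -0.003]]
wrist_force: [-7.1, 1.2, 21.3]
gripper_width: 0.577
```

Request:
move_arm:
  series:
    - [[0,0,0,0,0,-0.03,0.45],[0,0,0,0,0,-0.03,0.35],[0,0,0,0,0,-0.03,0.28],[0,0,0,0,0,-0.03,0.28],[0,0,0,0,0,-0.03,0.28]]

```text
time_s: 21.12
tcp_pos: [0.5725, 0.1383, 0.1739]
ee_rot: [[-0.002, -1.0, -0.001], [-0.005, -0.001, 1.0], [-1.0, 0.002, -0.005]]
wrist_force: [-4.4, 0.8, 12.6]
gripper_width: 0.308
```

Run:
```python
from f import *
p,d=viewer.capture("scene");s=r.sense();print(s["tcp_pos"],s["wrist_force"],s["moment"],s["gripper_width"])
cv2.imwrite("pics/s10.png",cv2.resize(p[200:320,310:460,::-1],None,fx=5,fy=5,interpolation=cv2.INTER_CUBIC))
```

```text
[0.57251731 0.13833628 0.17391287] [-3.34440124 -0.16782311 10.66184995] [ 0.18221504  1.59419731 -0.28692431] 0.29835697284727153
```

View pics/s10.png

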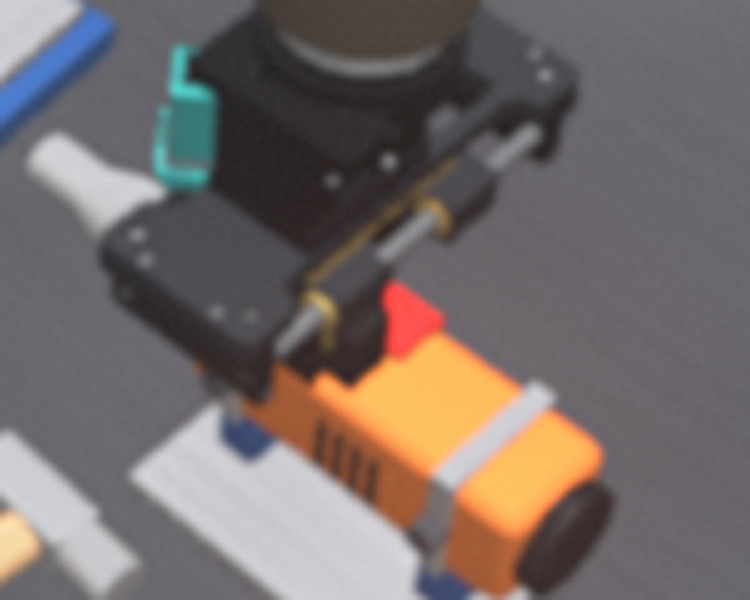

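Request:
move_arm:
  series:
    - [[0,0,0,0,0,0.03,0.28],[0,0,0,0,0,0.04,0.28],[0,0,0,0,0,0.05,0.28]]

```text
time_s: 21.55
tcp_pos: [0.5726, 0.1382, 0.174]
ee_rot: [[-0.004, -1.0, 0.003], [-0.004, 0.003, 1.0], [-1.0, 0.004, -0.004]]
wrist_force: [6.5, 0.2, -13.6]
gripper_width: 0.305
```

Request:
move_arm:
  series:
    - [[0,0,0,-0.02,0,0,0.32],[0,0,0,-0.03,0,0.03,0.33],[0,0,0,-0.03,0,0.04,0.33]]

```text
time_s: 21.92
tcp_pos: [0.5722, 0.1386, 0.1805]
ee_rot: [[0.008, -1.0, 0.001], [-0.003, 0.001, 1.0], [-1.0, -0.008, -0.003]]
wrist_force: [6.6, -1.3, -5.1]
gripper_width: 0.326
```

Request:
move_arm:
  series:
    - [[0,0,0,-0.02,0,0.03,0.33],[0,0,0,-0.01,0,0.02,0.33],[0,0,0,0,0,0,0.33]]

```text
time_s: 22.3
tcp_pos: [0.572, 0.1391, 0.1832]
ee_rot: [[0.013, -1.0, 0.002], [0.001, 0.002, 1.0], [-1.0, -0.013, 0.001]]
wrist_force: [2.6, -1.8, 0.2]
gripper_width: 0.327
```

Request:
move_arm:
  series:
    - [[0,0,0,0.02,0,0,0.6],[0,0,0,0,0,0,0.6],[0,0,0,0,0,0.1,0.6],[0,0,0,0,0,0.5,0.6],[0,0,0,0,0,0.8,0.6],[0,0.1,0,-0.7,-0.6,0.5,0.6],[0,0,0,-1,-0.3,0.5,0.6],[0,0,0,-1,0,0,0.6],[0,0,0,-0.5,0,0,0.6]]

```text
time_s: 23.42
tcp_pos: [0.3796, 0.0851, 0.3271]
ee_rot: [[-0.009, -1.0, 0.004], [-0.0, 0.004, 1.0], [-1.0, 0.009, -0.0]]
wrist_force: [-0.2, 0.0, 0.1]
gripper_width: 0.601
```

Run:
```python
from f import *
D={}
for n in("top","scene"):
    p,d=viewer.capture(n);D[n]=dict(p=p,d=d);np.savez(n+"11.npz",p=p,d=d)
print(r.sense()["tcp_pos"],r.sense()["time_s"])
def q(n,D):
    W=cloud(n,D["d"])*1000;X,Y,Z=W[...,0],W[...,1],W[...,2];hsv=cv2.cvtColor(D["p"],cv2.COLOR_RGB2HSV)
    H,S,V=[hsv[...,i].astype(int) for i in range(3)]
    b=(X>500)&(X<640)&(Y>90)&(Y<190)
    for k,m in dict(trig=b&(Z>98)&((H<5)|(H>172))&(S>150),block=b&(Z>127)&(V<90),button=b&(Z>104)&(X>570)&(H>20)&(H<34)&(S>130)).items():
        if m.sum()>4: print(n,k,m.sum(),np.percentile(X[m],[2,50,98]).round(1),np.percentile(Y[m],[2,50,98]).round(1),np.median(Z[m]).round(1))
        else: print(n,k,m.sum())
for n in D: q(n,np.load(n+"8.npz"));q(n,D[n])
a=cv2.resize(D["scene"]["p"][220:320,320:445,::-1],None,fx=6,fy=6,interpolation=cv2.INTER_CUBIC)
cv2.imwrite("pics/s11.png",a)
b=cv2.resize(D["top"]["p"][200:290,200:420,::-1],None,fx=3.6,fy=3.6,interpolation=cv2.INTER_CUBIC)
cv2.imwrite("pics/t11.png",b)
```

```text
[0.37955275 0.08520549 0.32757381] 23.525
top trig 309 [529.8 543.9 556.7] [116.4 139.6 162. ] 113.6
top block 94 [560.9 574.4 583.8] [117.3 139.6 158.3] 130.8
top button 49 [576.3 589.7 594.2] [ 94.7 138.1 172.2] 128.8
top trig 288 [530.  544.7 557.2] [117.  141.6 162.6] 108.6
top block 71 [560.7 563.2 583.8] [117.3 135.2 158.1] 130.9
top button 24 [572.1 585.8 588.8] [131.  141.3 185.5] 126.8
scene trig 199 [530.1 541.  562.1] [115.5 141.8 160.5] 114.9
scene block 151 [565.8 574.8 584.6] [118.5 139.4 157.7] 132.7
scene button 67 [580.8 588.3 597.1] [123.1 139.3 175.3] 128.6
scene trig 177 [530.2 540.3 562.5] [114.1 142.9 160.2] 110.0
scene block 115 [565.5 575.1 585.6] [119.1 135.7 158. ] 132.5
scene button 61 [581.4 587.5 590. ] [127.  137.9 161.4] 127.8
```

View pics/s11.png

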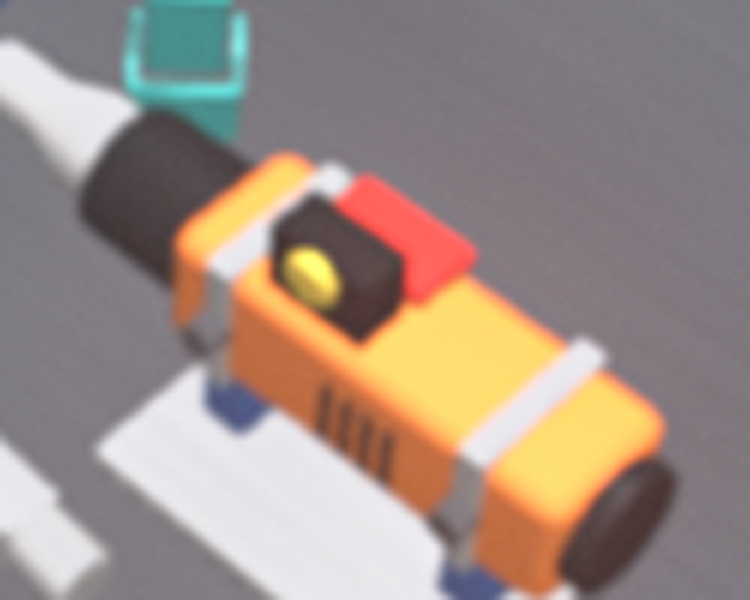

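View pics/t11.png

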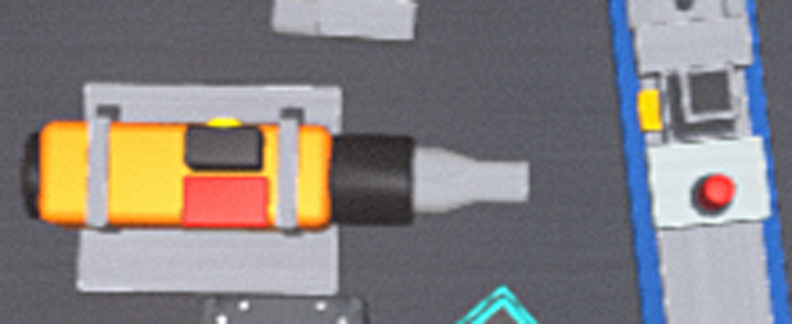

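The trigger is 5 mm down (113.6 to 108.6 mm) and the button is nearly flush with the block at (312,277), so it's locked on. The weldment and jaw haven't moved. One last bystander check, then I'll hand in.

Run:
```python
from f import *
A,B=np.load("scene.npz")["p"].astype(int),np.load("scene11.npz")["p"].astype(int)
for k,(u,v) in dict(wrench=(515,330),hammer=(280,330),brush=(195,187),can=(475,390),cup=(507,360),square=(265,165),t1=(230,200),t2=(267,180),t3=(351,222)).items():
    s=np.s_[v-25:v+25,u-25:u+25];print(k,np.abs(A[s]-B[s]).mean().round(1),end="; ")
r.finish_job()
```

```text
wrench 0.8; hammer 0.8; brush 0.8; can 0.7; cup 0.7; square 0.8; t1 0.9; t2 5.6; t3 0.9; the job is handed in; nothing more can be done
```

The job is done and handed in at about 23.5 s of the 64 s allowed, with the arm clear of everything.

**Weldment:** I turned it so the lug points at the nozzle and set it flat on the bed. I then regripped it once because it sat about 1.5 mm off the middle of the jaws. The last measured position is x = 11.8 mm (12 expected) and about 0.6 to 0.8 mm off centre. It is square to the jaws within about 1°.

**Jaw:** I pushed it by the handle until the push force rose to about 15 N. The handle then stood at -44.0 mm, as it should for a 44 mm gap. Reading the jaw edges in the top camera instead gave a gap of 44 to 46 mm, which is within what that camera can resolve.

**Blower:** I squeezed the trigger until it bottomed and pressed the button fully in. On the first try at easing off, the gripper was holding the switch block too tightly to rise. I loosened the grip slightly, kept the button pressed and eased up. The trigger then stayed 5.0 mm down (113.6 to 108.6 mm), and the button was still in.

**Other things:** the wrench, hammer, brush, spray can, bolt cup and square look unchanged in the before and after pictures, as do two of the turquoise look-alikes. The patch around the third differed a little more. I put that down to the jaw handle, which moved next to it, but I did not check it separately. The scene camera read about 2 to 3 mm off the top camera, so I relied on the top camera, which agreed better with the arm.

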